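Load two sensors into the tilt cradle and hold it at the mark

ROBOT

A 6-joint arm with a two-finger parallel gripper is mounted at the origin on the work surface. World frame = base frame: x ahead of the robot, y to its left, z up, the work surface at z = 0. Lengths are in mm, angles in rad, forces in N, time in s.
With the tool pointing down it reaches from about 275 to 750 mm from the base axis. Payload 10.2 kg.
Tool frame: the origin (TCP) lies midway between the tips of the shut fingers; the grasp point (between the pads) lies 19 mm behind it (ctrl.grip_depth is the distance from the TCP to the grasp point, in mm); y points along the fingers, x is the direction in which the jaws open and shut, and the axes are right-handed (so a half turn about y gives the same grasp; the last joint's range is limited). The gripper opens to 85 mm and grips with 20 to 120 N. Pads are 22 mm wide; open, the fingers measure 114 mm over their backs; the gripper's body (76 mm by 85 mm) begins 54 mm behind the grasp point. The pads swing forward as they close: fully open they stand 13 mm farther back than shut.
Start: joints at [1.012, 0.313, 1.498, -0, 1.331, -0.223], TCP at [173.013, 495.679, 231.294] pointing down, gripper open.
Joint ranges: [-2.94, 2.94], [-0.97, 2.17], [0.19, 2.56], [-1.23, 4.37], [0.02, 3.11], [-2.88, 2.88]. Speed limits (rad/s): [2.39, 2.39, 3.01, 3.14, 3.14, 3.14].

INTERFACE

Orientations are given as a unit quaternion [w, x, y, z].
In Python, from rig import ctrl gives the robot as it stands. The module is installed in compiled form; this text tells all that it offers.
- The arm moves only by the tool drive_tool, never from a script. Its arguments are lists of equal length, an entry for each row: "gripper": the closure, from 0 (fully open) to 1 (shut); "offset": the shift along the tool's x, y, z in m, a list of three; "turn": the turn about the tool's y in degrees. In form: {"gripper": [gripper, ...], "offset": [[tx, ty, tz], ...], "turn": [turn, ...]}. A call has 1 to 20 rows; each row shifts and turns the commanded pose from where the row before left it, along the tool's axes as they then stand; what a row does not reach is not made up. A row lasts 1/12 s, in which the tool goes at most 41.7 mm and 7.16 degrees, less where a joint would pass 70% of its speed; a pose out of reach is approached as far as the arm can. A call is refused whole if a number of a shift passes 0.0417 or a number of a turn 7.16, either way. A call with a gripper value outside its range is refused whole. The fingers move at their own pace and stop on an object; "force" is the grip in N (left out, the last holds). Time passes only in rows, so rows that do not move let the fingers close. It gives the time, the measured TCP pose, the force and the opening at its end, in the units of the state.
- ctrl.sense(): the state, without advancing time (a new reading comes with each control period).
- ctrl.capture(name): name is "scene" or "top"; returns (picture, depth): 400x640x3 uint8, red, green, blue; 400x640 float32, mm along the optical axis (not along the pixel's ray), 0 where there is no reading.
- ctrl.camera_params(name): a dict with "fovy" (degrees; the focal length in pixels is half the picture's height over the tangent of half this angle, whatever the lens; pixels are square), "cx", "cy" (the principal point, pixels), "view" (4x4, takes a point from world to camera coordinates). Camera axes: x right, y down, z forward; pixel columns grow to the right and rows downward; lengths in mm; the calibration is good to about 2 mm. A picture is of the moment at which its call begins. camera_params takes no time and is no camera call.
- ctrl.finish_job(): hands the job in, once; it reports no verdict.
Trained networks look in the newest picture that a camera, given by its name, has taken for a name from the list of things; names that differ only in an ending like _2 or _b are one class to them, and where a whole thing is asked for, a point or a joint stands for the part that bears it (a point fixed in the world has none). Each returns a list of dicts, best first, with "score" (0 to 1); they miss things now and then, are a little off and sometimes report something else, mostly with a low value. They report only what shows in the picture. A call takes as long as a camera call. They do not tell look-alikes from the thing itself.
- ctrl.boxes_of(camera, query): "centre" ([x, y, z] in mm, in the coordinates of the camera as it stood for that picture, good to about 4 mm: the middle of the surface that is visible of it).
- ctrl.regions_of(camera, query): "mask" (400x640 bool, what is visible of it).
- ctrl.pinpoint(camera, query): "centre" ([x, y, z] in mm, in the coordinates of the camera as it stood for that picture, good to about 4 mm: a listed point, or the origin of a listed thing).
The state is a dict: "time_s": time; "joints": joint angles; "dq": joint speeds; "tau": joint torques, N m; "eef_pos": TCP position; "ee_rot": TCP orientation; "force": force on the tool from outside, world axes, zero at the start; "wrist_torque": the same for the moment, N m; "grip_width": opening from 0.0 (shut) to 1.0 (fully open).
Only numpy, scipy, OpenCV 4.12 (cv2) and the standard library are available. Lean on these libraries where they do the work, as an engineer would, in place of code of your own. Each camera call takes 0.05 s, during which the arm holds its last target.

TASK

Drop the two orange-capped sensor capsules, one at a time and cap up, into the two pockets of the tilt cradle, one in each, down to the pocket floor. Then rock the cradle on its stud until the swinging red pointer has settled on the green mark, and finish while holding the cradle there with the gripper's fingers, the cradle still seated on its stud. Leave the other things on the bench where they are.

Things in the scene. Friction and masses are not known exactly. Their poses are not given: they have to be found in the camera images.
- stud_block: Fixed grey base plate, 80 x 270 x 12 mm (x, y, z), origin under its centre, on the table. In its middle a steel pedestal carries the stud, a round ridge along its x. Two black rest pins near the y ends have unequal heights: the one at -y stops the cradle at a pointer value of about -0.12, the one at +y at about +0.42.
- stud (a point): Axis of the stud (12 mm diameter, along x of the block), 89 mm above the table, over the block's centre. The cradle rocks about this line.
- cradle: Loose aluminium beam, 70 x 240 x 30 mm (x, y, z), 0.45 to 0.8 kg. Origin at the centre of the beam's underside; x along the stud, z up through its top. Heavy at its -y end (empty and loaded), which rests on a rest pin at the start with the +y end up by 0.12 rad; it falls back there when let go. A white dial board, 140 mm wide, on its +x face hangs from the beam's top to 64 mm below its underside.
- notch (a point): Point of the cradle, 10 mm under its origin, that lies on the stud axis when seated: a V notch under the beam sits loosely on the stud, held down only by weight.
- press_pad (a point): Centre of the top of a blue round pad, 44 mm across and 3 mm high, on the beam's top, 90 mm from the stud towards the beam's +y end: the place to press down, with about 1 to 4 N, to rock the cradle. Axes as the cradle.
- pocket0 (a point): Centre of the mouth (at the beam's top face) of a round pocket, 29.5 mm diameter, 22 mm deep, at 40 mm from the stud towards -y. Axes as the cradle.
- pocket1 (a point): The same kind of pocket, 88 mm from the stud towards -y.
- pointer (a joint): Angle (rad) of the swinging red pointer on the dial: a free pendulum that hangs straight down, on a brass pivot at the dial's top middle, 66 mm long; it swings for a second or so after a movement. 0 = beam level; grows by as much as the +y (pad) end is rocked downward. It lies inside the dial: nothing can touch it.
- pointer_tip (a point): Tip of the red pointer, 66 mm from its pivot; its z runs along the pointer.
- mark (a joint): Angle (rad) at which the green mark bar is set on the dial, same zero and sense as the pointer: 0.04 to 0.30. It stays put on the dial.
- mark_tip (a point): Point of the green mark (a bar 7.5 mm wide, from 37 to 67 mm from the pointer's pivot), 66 mm from the pivot; its z runs along the bar.
- sensor_a: Sensor capsule: upright steel cylinder 26 mm in diameter, 55 mm high in all, with an orange cap as its top 9 mm; 60 g. Origin at the centre of its underside. Either sensor may go in either pocket.
- sensor_b: Second sensor capsule, identical.
- parts_tray: Bystander: open blue plastic tray, 100 x 140 x 35 mm, origin under its centre.
- tube_stand: Bystander: white round foot (56 mm across, 20 mm high) with a clear tube and yellow cap, 82 mm high in all, origin under its centre.
- screwdriver: Bystander: a screwdriver lying on the table.
- tape_roll: Bystander: yellow tape roll lying flat, 80 mm across, 19 mm high.
- swab_jar: Bystander: jar 56 mm across, 85 mm high, with a white cap.
- mouse: Bystander: black computer mouse, 100 x 58 x 29 mm.
Not all that is in view belongs to the job. What is shaped like the sensor_b but blue is not meant. Leave any yellow look-alike of the sensor_a alone.

How it is judged:
By the outcome, as a careful person would: the job done as asked, in the order asked, and still so for the second after the job is handed in, while the arm keeps its last pose, push and grip.
It also fails if it takes over 58 s, if anything falls off the work surface, if the arm or the gripper's body presses on something with over 40 N, if the wrist force passes 120 N, or if a joint passes its speed limit or range.

## Working session

There is one attempt and no reset: what is moved stays moved. The work goes in short steps, Python scripts to look and compute and a tool call to move; the robot and the scene stay as the last step left them, time stands still between calls to the robot, and variables do not carry over. Pictures are saved under pics/ and viewed, and the job is handed in when it is done.

Besides the shell and the picture viewer there is one more tool, called after "Emit:" as name(argument=value, ...), one argument or row to a line, values as JSON. drive_tool: Moves the arm, as the interface text tells. Its arguments: {"type":"object","properties":{"gripper":{"type":"array","items":{"type":"number"}},"offset":{"type":"array","items":{"type":"array","items":{"type":"number"}}},"turn":{"type":"array","items":{"type":"number"}},"force":{"type":"number"}},"required":["gripper","offset","turn"]}

```bash
mkdir -p pics; cat > h.py <<'E'
import numpy as np, cv2
from rig import ctrl
def snap(cam,fn=None):
    p,d=ctrl.capture(cam)
    if fn: cv2.imwrite('pics/'+fn,p[:,:,::-1])
    return p,d
def w(cam,c):
    V=np.array(ctrl.camera_params(cam)['view']); return (np.linalg.inv(V)@np.append(c,1))[:3]
def pix(cam,u,v,z):
    P=ctrl.camera_params(cam); f=200/np.tan(np.radians(P['fovy'])/2)
    return w(cam,np.array([(u-P['cx'])/f*z,(v-P['cy'])/f*z,z]))
def proj(cam,X):
    P=ctrl.camera_params(cam); f=200/np.tan(np.radians(P['fovy'])/2)
    c=(np.array(P['view'])@np.append(X,1))[:3]; return f*c[0]/c[2]+P['cx'],f*c[1]/c[2]+P['cy']
E
python3 - <<'E'
from h import *
for c in('scene','top'):
    p,d=snap(c,c+'0.png'); np.save(c+'0.npy',d)
    P=ctrl.camera_params(c);print(c,P['fovy'],P['cx'],P['cy'],np.linalg.inv(P['view']).round(3).tolist())
for c in('scene','top'):
  for q in('sensor_a','pocket0','pocket1','press_pad','notch','cradle','stud','mark_tip','pointer_tip'):
    for r in ctrl.pinpoint(c,q)[:4]: print(c,q,round(r['score'],2),w(c,r['centre']).round(1))
s=ctrl.sense(); print({k:np.round(v,4).tolist() for k,v in s.items()})
E
```

```text
scene 45.453702132822045 305.9003920772023 201.61046620073205 [[0.39, 0.529, -0.754, 1534.783], [0.921, -0.206, 0.331, -356.867], [0.02, -0.823, -0.568, 816.923], [0.0, 0.0, 0.0, 1.0]]
top 51.183856437118365 315.62228518774816 202.21693835676453 [[0.017, -0.988, 0.152, 374.031], [-1.0, -0.019, -0.012, 61.25], [0.015, -0.152, -0.988, 1387.878], [0.0, 0.0, 0.0, 1.0]]
scene sensor_a 0.77 [ 533.  -365.6    0.6]
scene sensor_a 0.65 [504.  501.4   1.1]
scene sensor_a 0.62 [ 480.3 -264.6    4.1]
scene sensor_a 0.47 [ 557.7 -305.9    1.3]
scene pocket0 0.95 [531.9 -12.7 128.8]
scene pocket0 0.81 [506.9 -45.3 116.2]
scene pocket1 0.95 [531.9 -12.7 128.8]
scene pocket1 0.81 [506.9 -45.3 116.2]
scene press_pad 0.57 [581.1 107.3 137.8]
scene notch 0.71 [550.8  28.1  87.7]
scene cradle 0.71 [544.4  26.6 101.2]
scene stud 0.72 [499.9 503.6  -1. ]
scene stud 0.31 [580.6 106.  137.4]
scene mark_tip 0.58 [587.1  19.7  49.2]
scene pointer_tip 0.57 [586.3   8.4  47.6]
scene pointer_tip 0.42 [549.   27.9   2.4]
scene pointer_tip 0.36 [548.8  27.1 102.8]
top sensor_a 0.66 [ 558.8 -304.4    3.2]
top senso
[... 250 characters left out ...]
.77 [528.6 -10.  121.6]
top pocket1 0.71 [511.  -55.4 116.8]
top pocket1 0.22 [545.1  28.1 102.1]
top press_pad 0.56 [585.4 108.3 145.6]
top notch 0.58 [546.7  30.6  89.7]
top cradle 0.91 [548.3  26.4 100. ]
top stud 0.64 [544.   30.9  89.9]
top mark_tip 0.44 [508.9 -51.  116.4]
top pointer_tip 0.66 [499.4 507.4   1. ]
{'time_s': 1.0, 'joints': [1.0116, 0.3129, 1.4977, 0.0, 1.331, -0.2234], 'dq': [0.0002, -0.0005, -0.0015, -0.0009, 0.0008, 0.0007], 'tau': [-0.0, -41.2178, -25.9889, -0.0002, 0.0007, 0.0], 'eef_pos': [173.0073, 495.684, 231.2981], 'ee_rot': [0.5765, -0.5765, -0.4094, 0.4094], 'force': [-0.1764, -0.2631, 0.002], 'wrist_torque': [-0.0211, -0.0015, -0.0505], 'grip_width': 0.9952}
```

View pics/scene0.png

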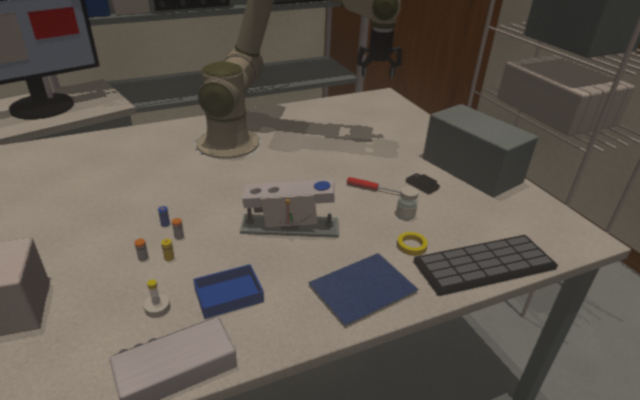

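View pics/top0.png

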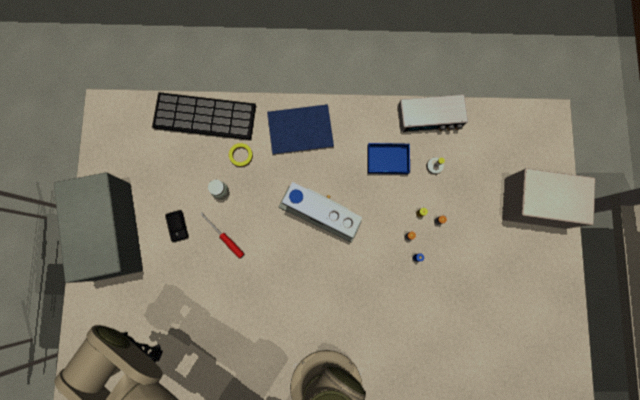

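```bash
python3 - <<'E'
import cv2,numpy as np
a=cv2.imread('pics/scene0.png'); b=cv2.imread('pics/top0.png')
cv2.imwrite('pics/c1.png',cv2.convertScaleAbs(cv2.resize(a[165:245,230:350],None,fx=6.5,fy=6.5,interpolation=cv2.INTER_CUBIC),alpha=1.7))
cv2.imwrite('pics/c2.png',cv2.convertScaleAbs(cv2.resize(b[170:270,270:430],None,fx=5,fy=5,interpolation=cv2.INTER_CUBIC),alpha=1.5))
E
```

```text
(no output)
```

View pics/c1.png

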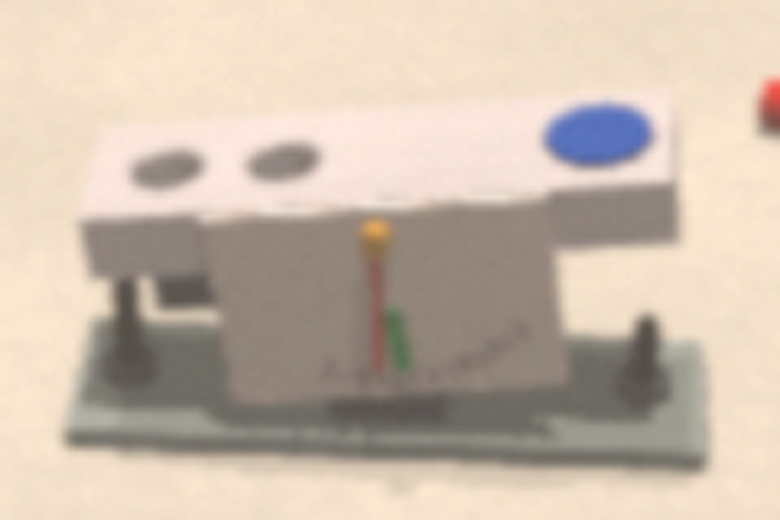

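View pics/c2.png

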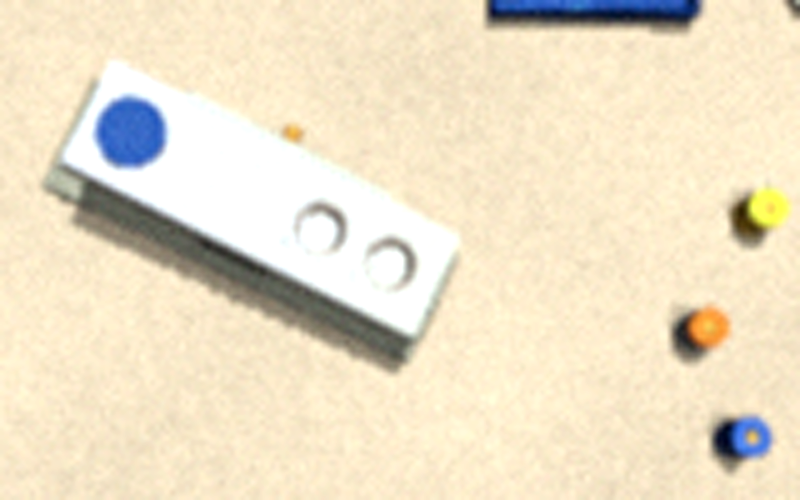

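```bash
cat > fit.py <<'E'
from h import *
from scipy.optimize import least_squares
def seg(p,lo,hi,roi=None):
    h=cv2.cvtColor(p,cv2.COLOR_RGB2HSV); m=cv2.inRange(h,lo,hi)
    if roi: z=np.zeros_like(m); u0,u1,v0,v1=roi; z[v0:v1,u0:u1]=m[v0:v1,u0:u1]; m=z
    return m
def cradleT(q):
    x,y,psi,th=q # th=pointer: +y end down
    R=np.array([[np.cos(psi),-np.sin(psi),0],[np.sin(psi),np.cos(psi),0],[0,0,1]])@cv2.Rodrigues(np.array([-th,0.,0]))[0]
    return R,np.array([x,y,89.])
def pt(q,a): R,t=cradleT(q); return R@np.array(a,float)+t
E
python3 - <<'E'
from fit import *
ims={c:cv2.imread(f'pics/{c}0.png')[:,:,::-1] for c in('top','scene')}
obs=[]
for c,roi in(('top',(280,320,180,215)),('scene',(305,340,175,200))):
    m=seg(np.ascontiguousarray(ims[c]),(100,110,60),(130,255,255),roi); M=cv2.moments(m,True); obs.append((c,(0,90,43),(M['m10']/M['m00'],M['m01']/M['m00']),1)); print(obs[-1],M['m00'])
C=[(35,120,40),(-35,120,40),(-35,-120,40),(35,-120,40)]
for a,(U,V) in zip(C,[(113,62),(62,163),(412,335),(458,240)]): obs.append(('top',a,((U+.5)/5-.5+270,(V+.5)/5-.5+170),.6))
C=[(-35,-120,40),(35,-120,40),(35,120,40),(-35,120,40)]
for a,(U,V) in zip(C,[(102,128),(80,220),(678,182),(672,98)]): obs.append(('scene',a,((U+.5)/6.5-.5+230,(V+.5)/6.5-.5+165),.6))
res=lambda q,c=None:np.concatenate([w_*(np.array(proj(cc,pt(q,a)))-o) for cc,a,o,w_ in obs if c in(None,cc)])
for c in(None,'top','scene'):
    r=least_squares(res,[545,28,-.44,-.12],args=(c,)); print(c,r.x.round(4),'rms px',np.sqrt(np.mean(r.fun**2)).round(2)); 
    for a in((0,-40,40),(0,-88,40),(0,90,43)): print('   ',pt(r.x,a).round(1))
    if c is None: q=r.x;np.save('q.npy',q)
for a in((0,-40,40),(0,-88,40)): print('pocket px top',proj('top',pt(q,a)))
# capsules
for c,rois in(('top',((425,460,205,232),(400,421,225,245))),('scene',((125,150,233,260),(168,190,212,236)))):
    for roi in rois:
        m=seg(np.ascontiguousarray(ims[c]),(5,130,90),(16,255,255),roi);M=cv2.moments(m,True);u,v=M['m10']/M['m00'],M['m01']/M['m00']
        P=ctrl.camera_params(c); o=w(c,[0,0,0]); d=pix(c,u,v,1000)-o
        z=55 if c=='top' else 52
        print(c,M['m00'],(round(u,1),round(v,1)),(o+d*(z-o[2])/d[2]).round(1))
E
```

```text
('top', (0, 90, 43), (295.7902097902098, 196.03496503496504), 1) 143.0
('scene', (0, 90, 43), (321.6, 185.4), 1) 85.0
None [ 5.481866e+02  2.901940e+01 -4.355000e-01 -1.108000e-01] rms px 0.32
    [529.5 -11.  124.3]
    [509.4 -54.3 119. ]
    [583.9 105.8 141.7]
top [ 5.484207e+02  3.156400e+01 -4.302000e-01 -1.709000e-01] rms px 0.23
    [529.1 -10.4 121.6]
    [509.4 -53.4 113.5]
    [582.4 105.5 146.7]
scene [ 5.499434e+02  2.812420e+01 -4.332000e-01 -1.123000e-01] rms px 0.27
    [531.4 -12.  124.3]
    [511.4 -55.3 118.9]
    [585.5 104.9 141.8]
pocket px top (np.float64(333.9753755079426), np.float64(215.25066947996328))
pocket px top (np.float64(347.9473297646531), np.float64(222.2702245367315))
top 41.0 (442.1, 219.0) [ 532.5 -364.1   55. ]
top 38.0 (411.2, 235.2) [ 478.6 -263.2   55. ]
scene 62.0 (139.4, 242.3) [ 533.3 -365.9   52. ]
scene 47.0 (176.3, 221.2) [ 479.2 -265.2   52. ]
```

```bash
cat > mv.py <<'E'
from h import *
from scipy.spatial.transform import Rotation as Ro
def tool():
    s=ctrl.sense(); q=s['ee_rot']; R=Ro.from_quat([q[1],q[2],q[3],q[0]]).as_matrix(); return s,R
def report():
    s,R=tool(); print('t',round(s['time_s'],2),'pos',np.round(s['eef_pos'],1),'F',np.round(s['force'],2),'grip',round(s['grip_width'],3),'yawx deg',np.degrees(np.arctan2(R[1,0],R[0,0])).round(2),'j',np.round(s['joints'],3)); return s,R
def goto(target,yaw=None):
    """tool offset total, yaw of tool x desired (deg, mod 180)"""
    s,R=report(); d=(np.array(target)-s['eef_pos'])
    print('delta now tool axes mm',(R.T@d).round(1))
    if yaw is not None:
        cur=np.degrees(np.arctan2(R[1,0],R[0,0])); dy=(yaw-cur+90)%180-90
        # world +yaw = rotation about +z ; tool y = -z approx
        sgn=np.sign(R[2,1]); print('turn about tool y:',dy*sgn,'alt',(dy-np.sign(dy)*180)*sgn)
        R2=R@Ro.from_rotvec([0,np.radians(dy*sgn),0]).as_matrix(); print('delta after the turn',(R2.T@d).round(1), 'x axis',R2[:,0].round(3))
E
python3 - <<'E'
from mv import *
s,R=tool(); print(R.round(3))
goto([479,-264.3,150],yaw=-25)
goto([479,-264.3,150],yaw=10)
E
```

```text
[[ 0.33   0.    -0.944]
 [ 0.944  0.     0.33 ]
 [ 0.    -1.     0.   ]]
t 1.0 pos [173.  495.7 231.3] F [-0.18 -0.26  0.  ] grip 0.995 yawx deg 70.76 j [ 1.012  0.313  1.498  0.     1.331 -0.223]
delta now tool axes mm [-616.7   81.3 -539.4]
turn about tool y: -84.24127496648629 alt 95.75872503351371
delta after the turn [-598.5   81.3  559.5] x axis [-0.906  0.423  0.   ]
t 1.0 pos [173.  495.7 231.3] F [-0.18 -0.26  0.  ] grip 0.995 yawx deg 70.76 j [ 1.012  0.313  1.498  0.     1.331 -0.223]
delta now tool axes mm [-616.7   81.3 -539.4]
turn about tool y: 60.7587250335137 alt -119.2412749664863
delta after the turn [ 169.4   81.3 -801.6] x axis [0.985 0.174 0.   ]
```

Emit:
drive_tool(
  gripper=[0, 0, 0, 0, 0, 0, 0, 0, 0, 0, 0, 0, 0, 0, 0, 0, 0, 0, 0, 0],
  offset=[
    [-0.0289, 0, -0.026],
    [-0.0289, 0, -0.026],
    [-0.0289, 0, -0.026],
    [-0.0289, 0, -0.026],
    [-0.0289, 0, -0.026],
    [-0.0289, 0, -0.026],
    [-0.0289, 0, -0.026],
    [-0.0289, 0, -0.026],
    [-0.0289, 0, -0.026],
    [-0.0289, 0, -0.026],
    [-0.0289, 0, -0.026],
    [-0.0289, 0, -0.026],
    [-0.0289, 0, -0.026],
    [-0.0289, 0, -0.026],
    [-0.0289, 0, -0.026],
    [-0.0289, 0, -0.026],
    [-0.0289, 0, -0.026],
    [-0.0289, 0, -0.026],
    [-0.0289, 0, -0.026],
    [-0.0289, 0, -0.026],
  ],
  turn=[0, 0, 0, 0, 0, 0, 0, 0, 0, 0, 0, 0, 0, 0, 0, 0, 0, 0, 0, 0],
  force=40,
)

```text
time_s: 2.67
eef_pos: [473.9, -223.4, 231.3]
ee_rot: [-0.577, 0.577, 0.409, -0.409]
force: [0.4, 0.5, 0.1]
grip_width: 1.002
```

Emit:
drive_tool(
  gripper=[0, 0, 0, 0, 0, 0, 0, 0, 0, 0, 0, 0, 0, 0],
  offset=[
    [0, 0.005, 0],
    [0, 0.005, 0],
    [0, 0.005, 0],
    [0, 0.005, 0],
    [0, 0.005, 0],
    [0, 0.005, 0],
    [0, 0.005, 0],
    [0, 0.005, 0],
    [0, 0.005, 0],
    [0, 0.005, 0],
    [0, 0.005, 0],
    [0, 0.005, 0],
    [0, 0.005, 0],
    [0, 0.005, 0],
  ],
  turn=[6.8, 6.8, 6.8, 6.8, 6.8, 6.8, 6.8, 6.8, 6.8, 6.8, 6.8, 6.8, 6.8, 6.8],
)

```text
time_s: 3.83
eef_pos: [473.5, -221.4, 161.1]
ee_rot: [-0.691, 0.691, -0.152, 0.152]
force: [0.2, 0.6, -0.2]
grip_width: 1.002
```

```bash
python3 - <<'E'
from mv import *
goto([533,-365.3,26],yaw=-25)
E
```

```text
t 3.83 pos [ 473.5 -221.4  161.1] F [ 0.21  0.61 -0.17] grip 1.002 yawx deg -24.78 j [-0.662  0.374  1.605  0.     1.163 -0.229]
delta now tool axes mm [ 114.3  135.1 -105.7]
turn about tool y: 0.2206802584945251 alt -179.77931974150547
delta after the turn [ 114.7  135.1 -105.3] x axis [ 0.906 -0.423  0.   ]
```

Emit:
drive_tool(
  gripper=[0, 0, 0, 0, 0, 0, 0, 0, 0, 0, 0],
  offset=[
    [0.0287, 0, -0.0263],
    [0.0287, 0, -0.0263],
    [0.0286, 0, -0.0263],
    [0.0286, 0, -0.0263],
    [0, 0, 0],
    [0, 0.03, 0],
    [0, 0.03, 0],
    [0, 0.03, 0],
    [0, 0.025, 0],
    [0, 0.02, 0],
    [0, 0, 0],
  ],
  turn=[0.2, 0, 0, 0, 0, 0, 0, 0, 0, 0, 0],
)

```text
time_s: 4.75
eef_pos: [532.1, -362.9, 21.9]
ee_rot: [0.692, -0.689, 0.153, -0.149]
force: [0.0, 0.2, -0.8]
grip_width: 0.997
```

```bash
python3 - <<'E'
from mv import *
goto([533,-365.3,26],yaw=-25)
snap('scene','s1.png');snap('top','t1.png')
a=cv2.imread('pics/s1.png'); b=cv2.imread('pics/t1.png')
A=cv2.resize(a[190:280,90:190],None,fx=4,fy=4,interpolation=cv2.INTER_CUBIC);B=cv2.resize(b[175:265,390:490],None,fx=4,fy=4,interpolation=cv2.INTER_CUBIC)
cv2.imwrite('pics/c3.png',cv2.convertScaleAbs(np.hstack([A,B]),alpha=1.5))
E
```

```text
t 4.75 pos [ 532.1 -362.9   21.9] F [ 0.    0.19 -0.75] grip 0.997 yawx deg -24.64 j [-0.78   0.789  1.308  0.     1.052 -0.35 ]
delta now tool axes mm [ 1.8 -4.1 -1.8]
turn about tool y: 0.3613802049094943 alt -179.6386197950905
delta after the turn [ 1.8 -4.1 -1.8] x axis [ 0.906 -0.423 -0.007]
```

View pics/c3.png

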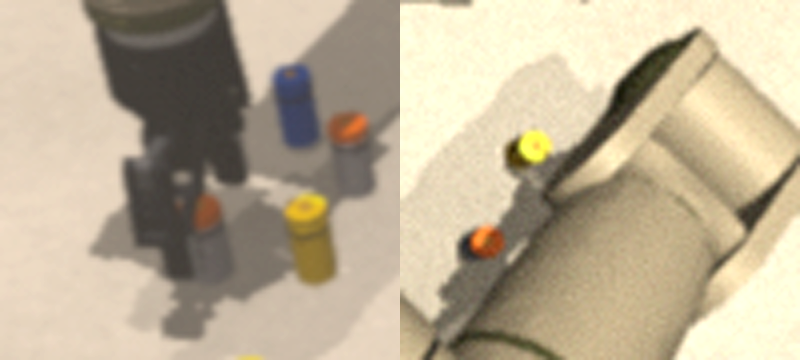

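Emit:
drive_tool(
  gripper=[0, 0.4, 0.8, 0.8, 0.8, 0.8, 0.8, 0.8, 0.8, 0.8],
  offset=[
    [0.0018, -0.004, -0.0018],
    [0, 0, 0],
    [0, 0, 0],
    [0, 0, 0],
    [0, 0, 0],
    [0, 0, 0],
    [0, 0, 0],
    [0, 0, 0],
    [0, 0, 0],
    [0, 0, 0],
  ],
  turn=[0.3, 0, 0, 0, 0, 0, 0, 0, 0, 0],
)

```text
time_s: 5.68
eef_pos: [534.8, -367.1, 30.5]
ee_rot: [-0.69, 0.69, -0.153, 0.153]
force: [-0.6, 1.0, 4.2]
grip_width: 0.294
```

```bash
python3 - <<'E'
from mv import *
goto([533,-365.3,26],yaw=-25)
snap('scene','s2.png')
a=cv2.imread('pics/s2.png')
A=cv2.resize(a[190:280,90:190],None,fx=6,fy=6,interpolation=cv2.INTER_CUBIC)
cv2.imwrite('pics/c4.png',cv2.convertScaleAbs(A,alpha=1.5))
E
```

```text
t 5.68 pos [ 534.8 -367.1   30.5] F [-0.63  1.03  4.21] grip 0.294 yawx deg -24.94 j [-0.782  0.782  1.294 -0.     1.065 -0.347]
delta now tool axes mm [-2.4  4.5  0.9]
turn about tool y: 0.0612752977585842 alt -179.93872470224142
delta after the turn [-2.4  4.5  0.9] x axis [ 0.906 -0.423 -0.   ]
```

View pics/c4.png

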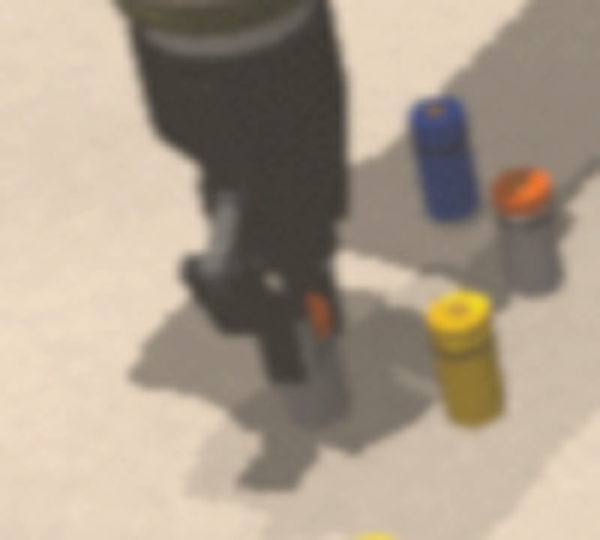

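Emit:
drive_tool(
  gripper=[0.8, 0.8, 0.8, 0.8, 0.8, 0.8, 0.8, 0.8],
  offset=[
    [0, -0.01, 0],
    [0, -0.03, 0],
    [0, -0.035, 0],
    [0, -0.035, 0],
    [0, -0.035, 0],
    [0, -0.03, 0],
    [0, 0, 0],
    [0, 0, 0],
  ],
  turn=[0, 0, 0, 0, 0, 0, 0, 0],
)

```text
time_s: 6.4
eef_pos: [535.2, -367.5, 207.3]
ee_rot: [-0.69, 0.691, -0.152, 0.154]
force: [0.3, 1.6, -1.4]
grip_width: 0.289
```

```bash
python3 - <<'E'
from mv import *
goto([529.8,-11,205],yaw=-25)
E
```

```text
t 6.4 pos [ 535.2 -367.5  207.3] F [ 0.27  1.59 -1.37] grip 0.289 yawx deg -24.94 j [-0.782  0.608  1.115  0.     1.415 -0.347]
delta now tool axes mm [-155.2    1.3  320.9]
turn about tool y: 0.06473603252638327 alt -179.93526396747362
delta after the turn [-155.6    1.3  320.8] x axis [ 0.906 -0.423  0.004]
```

Emit:
drive_tool(
  gripper=[0.8, 0.8, 0.8, 0.8, 0.8, 0.8, 0.8, 0.8, 0.8, 0.8, 0.8, 0.8, 0.8, 0.8],
  offset=[
    [-0.008, 0, 0.0165],
    [-0.0164, 0, 0.0338],
    [-0.0164, 0, 0.0338],
    [-0.0164, 0, 0.0338],
    [-0.0164, 0, 0.0338],
    [-0.0164, 0, 0.0338],
    [-0.0164, 0, 0.0338],
    [-0.0164, 0, 0.0338],
    [-0.0164, 0, 0.0338],
    [-0.0164, 0, 0.0338],
    [0, 0, 0],
    [0, 0, 0],
    [0, 0, 0],
    [0, 0, 0],
  ],
  turn=[0, 0, 0, 0, 0, 0, 0, 0, 0, 0, 0, 0, 0, 0],
)

```text
time_s: 7.57
eef_pos: [528.8, -11.7, 204.6]
ee_rot: [-0.69, 0.69, -0.154, 0.153]
force: [0.6, -0.6, -0.6]
grip_width: 0.29
```

```bash
python3 - <<'E'
from mv import *
goto([529.8,-11,205],yaw=-25)
snap('scene','s3.png');snap('top','t3.png')
a=cv2.imread('pics/s3.png'); b=cv2.imread('pics/t3.png')
A=cv2.resize(a[140:230,230:330],None,fx=6,fy=6,interpolation=cv2.INTER_CUBIC)
cv2.imwrite('pics/c5.png',cv2.convertScaleAbs(A,alpha=1.5))
for c in('scene','top'):
  for r in ctrl.pinpoint(c,'sensor_a')[:6]: print(c,round(r['score'],2),w(c,r['centre']).round(1))
E
```

```text
t 7.57 pos [528.8 -11.7 204.6] F [ 0.62 -0.62 -0.65] grip 0.29 yawx deg -25.02 j [-0.244  0.344  1.526 -0.     1.272  0.193]
delta now tool axes mm [ 0.6 -0.4  1.1]
turn about tool y: -0.016606996666553187 alt 179.98339300333345
delta after the turn [ 0.6 -0.4  1.1] x axis [ 0.906 -0.423 -0.001]
scene 0.79 [ 5.594e+02 -3.037e+02  1.000e-01]
scene 0.73 [ 480.2 -267.2    3. ]
scene 0.62 [581.9 107.3 139.2]
scene 0.55 [ 405.2 -289.6   -3.7]
top 0.55 [ 477.2 -265.5    3.6]
top 0.48 [ 410.  -288.9    1.6]
top 0.44 [ 554.3 -301.7    5.4]
```

View pics/c5.png

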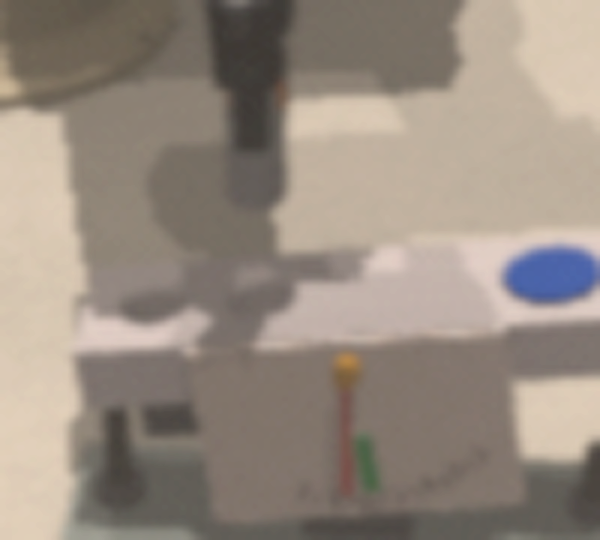

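View pics/t3.png

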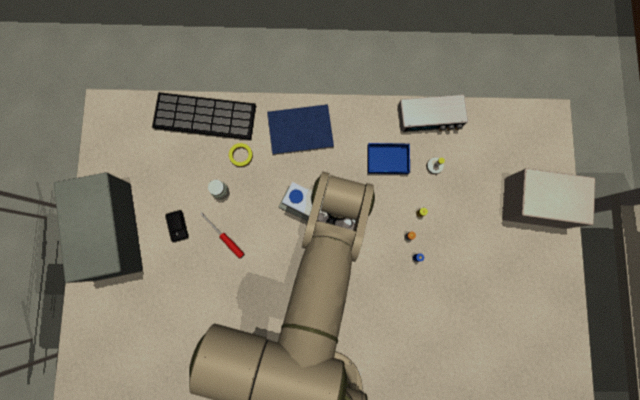

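```bash
cat > ov.py <<'E'
from fit import *
def circ(c,fn): # fn(t)->3D
    return np.array([proj(c,fn(t)) for t in np.linspace(0,2*np.pi,40)])
def overlay(png,c,roi,s,caps,q,out):
    a=cv2.imread('pics/'+png); u0,u1,v0,v1=roi
    A=cv2.convertScaleAbs(cv2.resize(a[v0:v1,u0:u1],None,fx=s,fy=s,interpolation=cv2.INTER_CUBIC),alpha=1.5)
    def dr(P,col): cv2.polylines(A,[np.int32(((P-[u0,v0]+.5)*s-.5)*8)],True,col,1,cv2.LINE_AA,3)
    for (x,y,z) in caps:
        for dz in(0,46,55): dr(circ(c,lambda t:(x+13*np.cos(t),y+13*np.sin(t),z+dz)),(0,255,255))
    for y in(-40,-88): dr(circ(c,lambda t:pt(q,(14.75*np.cos(t),y+14.75*np.sin(t),40))),(0,255,0))
    dr(circ(c,lambda t:pt(q,(22*np.cos(t),90+22*np.sin(t),43))),(0,255,0))
    dr(np.array([proj(c,pt(q,k)) for k in((35,120,40),(-35,120,40),(-35,-120,40),(35,-120,40))]),(255,0,255))
    cv2.imwrite('pics/'+out,A)
E
python3 - <<'E'
from ov import *
q=np.load('q.npy'); overlay('s3.png','scene',(230,330,140,230),8,[(528.8,-11.7,174)],q,'c6.png')
E
```

```text
(no output)
```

View pics/c6.png

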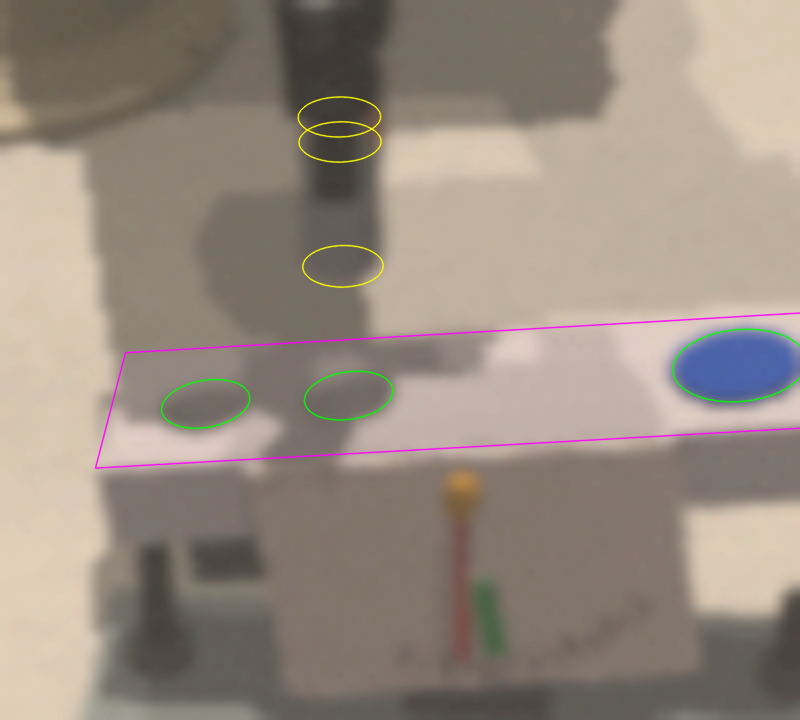

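```bash
python3 - <<'E'
from ov import *
q=np.load('q.npy')
p,d=snap('scene'); 
ex=np.array([np.cos(q[2]),np.sin(q[2]),0]);ey=np.array([-ex[1],ex[0],0])
for v in range(163,178):
    r=[]
    for u in(270,271,272,273,274,275):
        X=pix('scene',u,v,d[v,u]) if d[v,u]>0 else np.zeros(3); dx=X-[528.8,-11.7,0]; r.append((round(dx@ex,1),round(dx@ey,1),round(X[2],1)))
    print(v,r)
# beam face/pad check
R,t=cradleT(q)
for u,v in((258,186),(270,196),(285,192),(300,190),(320,186),(325,186),(300,205),(275,215)):
    X=pix('scene',u,v,d[v,u]); print((u,v),(R.T@(X-t)).round(1))
E
```

```text
163 [(np.float64(28.0), np.float64(-2.4), np.float64(219.2)), (np.float64(21.7), np.float64(-0.6), np.float64(215.6)), (np.float64(22.9), np.float64(2.0), np.float64(216.4)), (np.float64(26.1), np.float64(4.9), np.float64(218.4)), (np.float64(22.3), np.float64(7.0), np.float64(216.3)), (np.float64(18.2), np.float64(9.1), np.float64(214.0))]
164 [(np.float64(21.2), np.float64(-3.2), np.float64(212.4)), (np.float64(20.9), np.float64(-0.8), np.float64(212.3)), (np.float64(22.4), np.float64(1.9), np.float64(213.3)), (np.float64(25.0), np.float64(4.7), np.float64(214.9)), (np.float64(21.1), np.float64(6.8), np.float64(212.7)), (np.float64(19.1), np.float64(9.1), np.float64(211.6))]
165 [(np.float64(16.1), np.float64(-3.9), np.float64(206.4)), (np.float64(16.3), np.float64(-1.3), np.float64(206.7)), (np.float64(17.5), np.float64(1.3), np.float64(207.5)), (np.float64(16.4), np.float64(3.8), np.float64(206.9)), (np.float64(20.1), np.float64(6.7), np.float64(209.2)), (np.float64(18.4), np.float64(9.0), np.float64(208.3))]
166 [(np.float64(9.9), np.float64(-4.6), np.float64(199.9)), (np.float6
[... 3585 characters left out ...]
oat64(-264.6), np.float64(-22.9), np.float64(1.1)), (np.float64(-267.4), np.float64(-19.9), np.float64(-0.5))]
177 [(np.float64(-262.3), np.float64(-35.7), np.float64(-1.8)), (np.float64(-265.1), np.float64(-32.8), np.float64(-3.4)), (np.float64(-259.0), np.float64(-28.9), np.float64(0.5)), (np.float64(-254.2), np.float64(-25.1), np.float64(3.6)), (np.float64(-263.0), np.float64(-22.8), np.float64(-1.7)), (np.float64(-263.3), np.float64(-19.5), np.float64(-1.7))]
(258, 186) [-19.4 -82.9  39.7]
(270, 196) [ 37.3 -44.3  42.7]
(285, 192) [18.8 -6.8 40.4]
(300, 190) [16.5 32.7 42.5]
(320, 186) [ 4.3 84.9 43.4]
(325, 186) [ 7.5 98.1 44.6]
(300, 205) [39.3 30.6 10.8]
(275, 215) [ 39.  -38.8 -17.2]
```

Emit:
drive_tool(
  gripper=[0.8, 0.8, 0.8, 0.8, 0.8],
  offset=[
    [0, 0.015, 0.001],
    [0, 0.02, 0],
    [0, 0.005, 0],
    [0, 0, 0],
    [0, 0, 0],
  ],
  turn=[0, 0, 0, 0, 0],
)

```text
time_s: 8.23
eef_pos: [529.6, -10.0, 165.9]
ee_rot: [0.69, -0.69, 0.153, -0.153]
force: [0.3, -0.3, -0.6]
grip_width: 0.288
```

```bash
python3 - <<'E'
from ov import *; from mv import report
s,R=report(); P=s['eef_pos']
snap('scene','s4.png')
q=np.load('q.npy'); ex=np.array([np.cos(q[2]),np.sin(q[2]),0])
overlay('s4.png','scene',(240,300,155,205),13,[tuple(P-[0,0,30.5])],q,'c7.png')
E
```

```text
t 8.23 pos [529.6 -10.  165.9] F [ 0.32 -0.34 -0.6 ] grip 0.288 yawx deg -24.96 j [-0.24   0.383  1.578  0.     1.18   0.195]
```

View pics/c7.png

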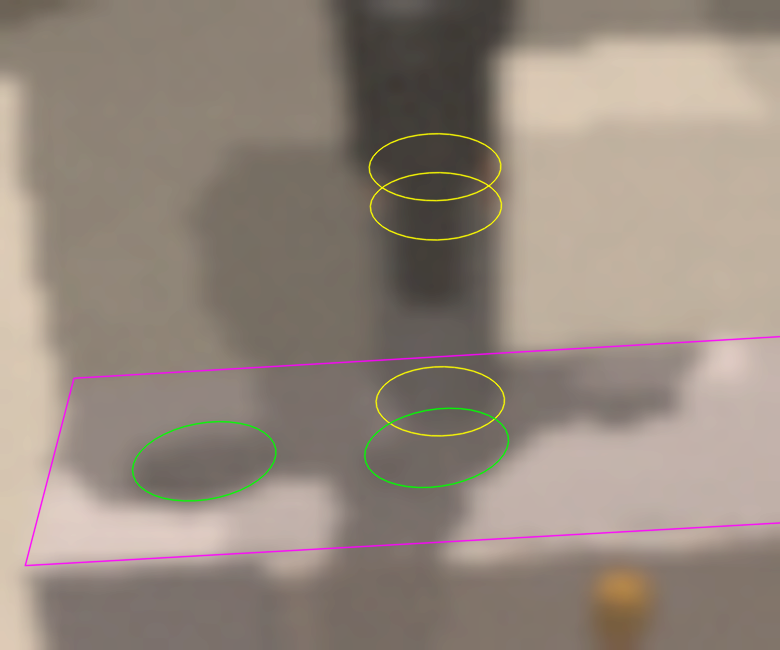

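```bash
python3 - <<'E'
from h import *
ims=[ctrl.capture('scene')[0].astype(float) for _ in range(4)]
a=np.mean(ims,0)[165:200,245:295]
A=np.clip((a-40)*3.2,0,255).astype(np.uint8)[:,:,::-1]
cv2.imwrite('pics/c8.png',cv2.resize(A,None,fx=15,fy=15,interpolation=cv2.INTER_CUBIC))
E
```

```text
(no output)
```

View pics/c8.png

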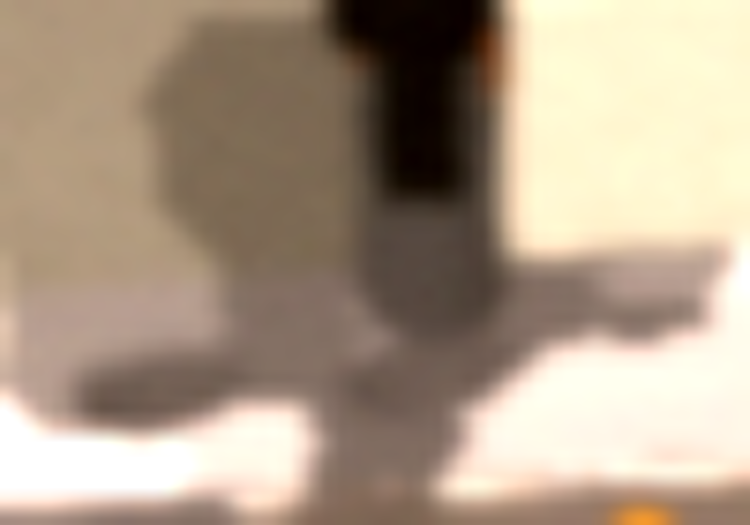

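Emit:
drive_tool(
  gripper=[0.8, 0.8, 0.8, 0.8],
  offset=[
    [0.004, 0.007, 0],
    [0, 0, 0],
    [0, 0, 0],
    [0, 0, 0],
  ],
  turn=[0, 0, 0, 0],
)

```text
time_s: 8.82
eef_pos: [533.0, -11.5, 158.2]
ee_rot: [0.69, -0.69, 0.153, -0.153]
force: [1.2, 0.2, -0.0]
grip_width: 0.29
```

```bash
python3 - <<'E'
from h import *; from mv import report
report()
ims=[ctrl.capture('scene')[0].astype(float) for _ in range(4)]
a=np.mean(ims,0)[165:200,245:295]
A=np.clip((a-40)*3.2,0,255).astype(np.uint8)[:,:,::-1]
cv2.imwrite('pics/c9.png',cv2.resize(A,None,fx=15,fy=15,interpolation=cv2.INTER_CUBIC))
E
```

```text
t 8.82 pos [533.  -11.5 158.2] F [ 1.17  0.21 -0.02] grip 0.29 yawx deg -24.94 j [-0.242  0.399  1.577  0.     1.167  0.194]
```

View pics/c9.png

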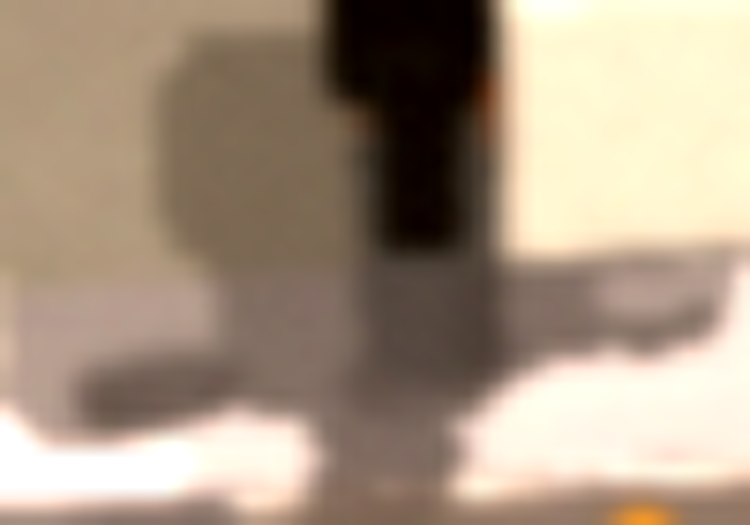

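Emit:
drive_tool(
  gripper=[0.8, 0.8, 0.8, 0.8, 0.8, 0.8],
  offset=[
    [0, 0.002, 0],
    [0, 0.002, 0],
    [0, 0.002, 0],
    [0, 0.002, 0],
    [0, 0, 0],
    [0, 0, 0],
  ],
  turn=[0, 0, 0, 0, 0, 0],
)

```text
time_s: 9.52
eef_pos: [532.9, -11.5, 150.1]
ee_rot: [-0.69, 0.69, -0.153, 0.153]
force: [-0.2, 0.1, -1.3]
grip_width: 0.286
```

```bash
python3 - <<'E'
from mv import *
report()
E
```

```text
t 9.52 pos [532.9 -11.5 150.1] F [-0.21  0.13 -1.33] grip 0.286 yawx deg -24.94 j [-0.241  0.407  1.587 -0.     1.148  0.194]
```

Emit:
drive_tool(
  gripper=[0.8, 0.8, 0.8, 0.8, 0.8, 0.8, 0.8],
  offset=[
    [0, 0.002, 0],
    [0, 0.002, 0],
    [0, 0.002, 0],
    [0, 0.002, 0],
    [0, 0.002, 0],
    [0, 0, 0],
    [0, 0, 0],
  ],
  turn=[0, 0, 0, 0, 0, 0, 0],
)

```text
time_s: 10.1
eef_pos: [532.8, -11.5, 140.0]
ee_rot: [0.69, -0.69, 0.153, -0.152]
force: [-2.3, -1.3, -1.9]
grip_width: 0.292
```

```bash
python3 - <<'E'
from mv import *
report()
E
```

```text
t 10.1 pos [532.8 -11.5 140. ] F [-2.3 -1.3 -1.9] grip 0.292 yawx deg -24.94 j [-0.242  0.419  1.598 -0.     1.125  0.194]
```

Emit:
drive_tool(
  gripper=[0.8, 0.8, 0.8, 0.5, 0.3, 0.3, 0.3, 0.3],
  offset=[
    [-0.0006, 0.002, -0.0008],
    [0, 0.001, 0],
    [0, 0, 0],
    [0, 0, 0],
    [0, 0, 0],
    [0, 0, 0],
    [0, 0, 0],
    [0, 0, 0],
  ],
  turn=[0, 0, 0, 0, 0, 0, 0, 0],
)

```text
time_s: 10.77
eef_pos: [532.2, -12.0, 137.4]
ee_rot: [0.69, -0.69, 0.153, -0.153]
force: [0.0, 0.4, -0.0]
grip_width: 0.702
```

Emit:
drive_tool(
  gripper=[0.1, 0.1, 0.1, 0.1, 0.1, 0.1, 0.1],
  offset=[
    [0, -0.01, 0],
    [0, -0.02, 0],
    [0, -0.035, 0],
    [0, -0.035, 0],
    [0, 0, 0],
    [0, 0, 0],
    [0, 0, 0],
  ],
  turn=[0, 0, 0, 0, 0, 0, 0],
)

```text
time_s: 11.35
eef_pos: [531.8, -11.9, 237.1]
ee_rot: [-0.69, 0.69, -0.153, 0.152]
force: [-0.1, -0.4, 0.3]
grip_width: 0.901
```

```bash
python3 - <<'E'
from ov import *; from mv import goto
goto([479,-264.3,200],yaw=70.8)
snap('scene','s5.png')
q=np.load('q.npy')
overlay('s5.png','scene',(230,330,140,240),6,[],q,'c10.png')
E
```

```text
t 11.35 pos [531.8 -11.9 237.1] F [-0.08 -0.4   0.29] grip 0.901 yawx deg -24.94 j [-0.243  0.324  1.467 -0.     1.351  0.193]
delta now tool axes mm [  58.5   37.1 -251.1]
turn about tool y: 84.26026436926696 alt -95.73973563073304
delta after the turn [255.7  37.1  33.1] x axis [-0.329 -0.944  0.   ]
```

View pics/c10.png

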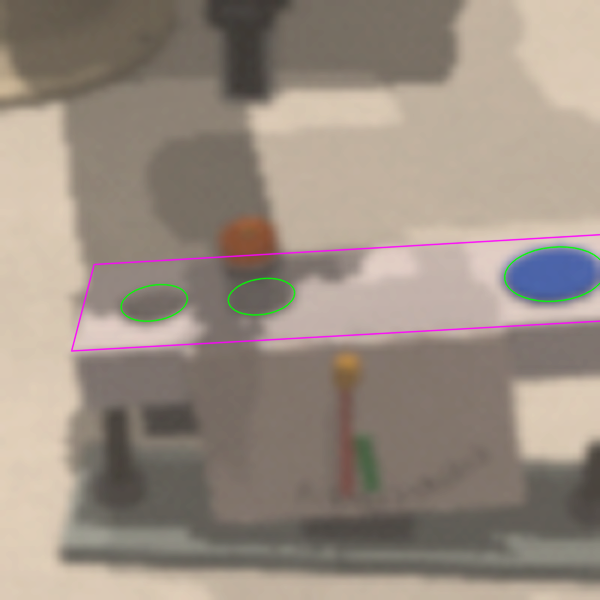

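Emit:
drive_tool(
  gripper=[0, 0, 0, 0, 0, 0, 0, 0, 0, 0, 0, 0, 0, 0, 0, 0, 0, 0, 0, 0],
  offset=[
    [0.0088, 0, -0.036],
    [0.0088, 0, -0.036],
    [0.0088, 0, -0.036],
    [0.0088, 0, -0.036],
    [0.0088, 0, -0.036],
    [0.0088, 0, -0.036],
    [0.0088, 0, -0.036],
    [0, 0.01, 0],
    [0, 0.01, 0],
    [0, 0.01, 0],
    [0, 0.01, 0],
    [0, 0.01, 0],
    [0, 0.01, 0],
    [0, 0.01, 0],
    [0, 0.01, 0],
    [0, 0.01, 0],
    [0, 0.01, 0],
    [0, 0.01, 0],
    [0, 0.01, 0],
    [0, 0, 0],
  ],
  turn=[0, 0, 0, 0, 0, 0, 0, 7, 7, 7, 7, 7, 7, 7, 7, 7, 7, 7, 7, 0],
)

```text
time_s: 13.07
eef_pos: [480.5, -265.5, 114.5]
ee_rot: [0.409, -0.41, 0.578, -0.574]
force: [-0.3, -0.0, -0.4]
grip_width: 0.998
```

Emit:
drive_tool(
  gripper=[0, 0, 0],
  offset=[
    [0, 0, 0],
    [0, 0, 0],
    [0, 0, 0],
  ],
  turn=[0, 0, 0],
)

```text
time_s: 13.32
eef_pos: [481.9, -266.6, 117.7]
ee_rot: [-0.412, 0.412, -0.575, 0.575]
force: [-0.6, -0.0, 0.2]
grip_width: 0.999
```

```bash
python3 - <<'E'
from ov import *; from mv import goto
goto([481.4,-266.8,30],yaw=70.8)
snap('scene','s6.png')
q=np.load('q.npy')
overlay('s6.png','scene',(140,330,150,260),4.2,[],q,'c11.png')
a=cv2.imread('pics/s6.png')
# compare seated capsule: draw expected tilted capsule
A=cv2.convertScaleAbs(cv2.resize(a[150:220,245:315],None,fx=8,fy=8,interpolation=cv2.INTER_CUBIC),alpha=1.7)
for z,col in((40,(0,255,0)),(64,(0,255,255)),(73,(0,255,255))):
    P=circ('scene',lambda t:pt(q,(13*np.cos(t),-40+13*np.sin(t),z))); cv2.polylines(A,[np.int32(((P-[245,150]+.5)*8-.5)*8)],True,col,1,cv2.LINE_AA,3)
cv2.imwrite('pics/c12.png',A)
E
```

```text
t 13.32 pos [ 481.9 -266.6  117.7] F [-0.55 -0.03  0.23] grip 0.999 yawx deg -108.8 j [-0.718  0.481  1.568 -0.     1.092  1.181]
delta now tool axes mm [ 0.3 87.7 -0.4]
turn about tool y: 0.40205121306979663 alt -179.5979487869302
delta after the turn [ 0.3 87.7 -0.4] x axis [-0.329 -0.944  0.   ]
```

View pics/c11.png

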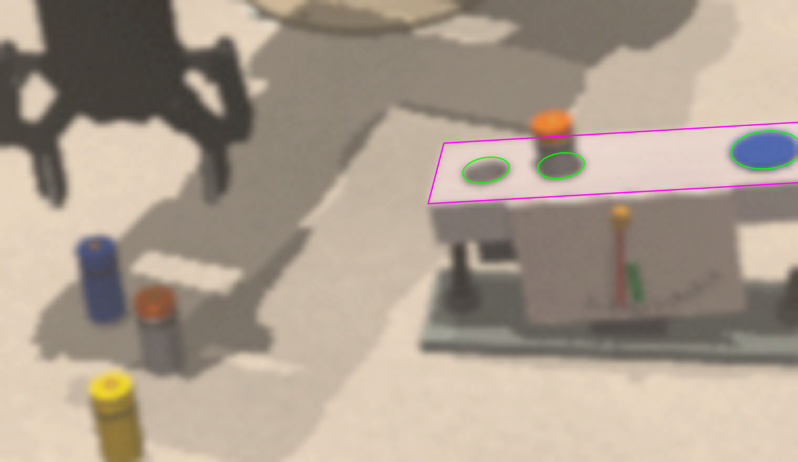

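View pics/c12.png

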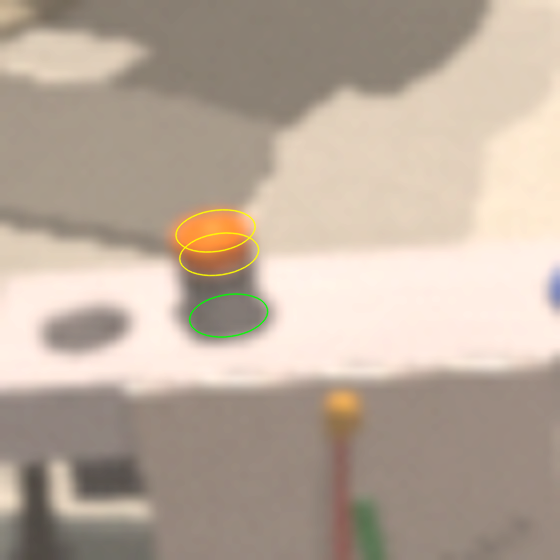

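Emit:
drive_tool(
  gripper=[0, 0, 0, 0, 0, 0, 0, 0.4, 0.8, 0.8, 0.8, 0.8, 0.8, 0.8, 0.8],
  offset=[
    [0, 0.02, 0],
    [0, 0.03, 0],
    [0, 0.025, 0],
    [0, 0.0127, 0],
    [0, 0, 0],
    [0, 0, 0],
    [0, 0, 0],
    [0, 0, 0],
    [0, 0, 0],
    [0, 0, 0],
    [0, 0, 0],
    [0, 0, 0],
    [0, 0, 0],
    [0, 0, 0],
    [0, 0, 0],
  ],
  turn=[0, 0, 0, 0, 0, 0, 0, 0, 0, 0, 0, 0, 0, 0, 0],
)

```text
time_s: 14.62
eef_pos: [481.9, -266.6, 29.9]
ee_rot: [-0.411, 0.411, -0.575, 0.576]
force: [-0.8, -0.0, 4.5]
grip_width: 0.288
```

```bash
python3 - <<'E'
from mv import *
report(); snap('scene','s7.png')
a=cv2.imread('pics/s7.png')
cv2.imwrite('pics/c13.png',cv2.convertScaleAbs(cv2.resize(a[180:270,120:220],None,fx=6,fy=6,interpolation=cv2.INTER_CUBIC),alpha=1.6))
E
```

```text
t 14.62 pos [ 481.9 -266.6   29.9] F [-0.84 -0.02  4.51] grip 0.288 yawx deg -108.94 j [-0.718  0.606  1.632 -0.     0.903  1.183]
```

View pics/c13.png

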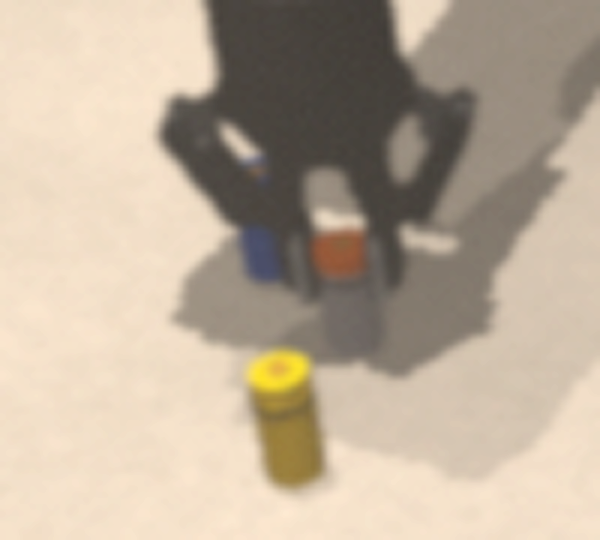

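Emit:
drive_tool(
  gripper=[0.8, 0.8, 0.8, 0.8, 0.8, 0.8, 0.8, 0.8, 0.8, 0.8, 0.8, 0.8, 0.8, 0.8, 0.8, 0.8, 0.8, 0.8, 0.8, 0.8],
  offset=[
    [0, -0.01, 0],
    [0, -0.03, 0],
    [0, -0.035, 0],
    [0, -0.035, 0],
    [0, -0.035, 0],
    [0, -0.03, 0],
    [0, 0, 0],
    [0, 0, 0],
    [0, 0, 0],
    [0, 0, 0],
    [0, 0, 0],
    [0, 0, 0],
    [0, 0, 0],
    [0, 0, 0],
    [0, 0, 0],
    [0, 0, 0],
    [0, 0, 0],
    [0, 0, 0],
    [0, 0, 0],
    [0, 0, 0],
  ],
  turn=[0, 0, 0, 0, 0, -3, -7, -7, -7, -7, -7, -7, -7, -7, -7, -7, -7, -4, 0, 0],
)

```text
time_s: 16.33
eef_pos: [481.6, -266.3, 204.8]
ee_rot: [0.69, -0.69, 0.154, -0.153]
force: [0.5, -0.6, -0.1]
grip_width: 0.288
```

```bash
python3 - <<'E'
from mv import *
goto([512.4,-55.2,205],yaw=-25)
E
```

```text
t 16.33 pos [ 481.6 -266.3  204.8] F [ 0.48 -0.6  -0.15] grip 0.288 yawx deg -25.08 j [-0.718  0.389  1.461  0.     1.291 -0.28 ]
delta now tool axes mm [-6.160e+01 -2.000e-01  2.043e+02]
turn about tool y: -0.07500095524244443 alt 179.92499904475756
delta after the turn [-6.130e+01 -2.000e-01  2.043e+02] x axis [ 0.906 -0.423 -0.   ]
```

Emit:
drive_tool(
  gripper=[0.8, 0.8, 0.8, 0.8, 0.8, 0.8, 0.8, 0.8, 0.8, 0.8, 0.8, 0.8, 0.8],
  offset=[
    [-0.0051, 0, 0.0171],
    [-0.0103, 0, 0.034],
    [-0.0103, 0, 0.034],
    [-0.0103, 0, 0.034],
    [-0.0103, 0, 0.034],
    [-0.0103, 0, 0.034],
    [-0.0051, 0, 0.0171],
    [0, 0.015, 0],
    [0, 0.02, 0],
    [0, 0.01, 0],
    [0, 0, 0],
    [0, 0, 0],
    [0, 0, 0],
  ],
  turn=[0, 0, 0, 0, 0, 0, 0, 0, 0, 0, 0, 0, 0],
)

```text
time_s: 17.42
eef_pos: [512.3, -55.7, 160.6]
ee_rot: [-0.69, 0.69, -0.153, 0.154]
force: [-0.1, -0.1, -0.6]
grip_width: 0.289
```

```bash
python3 - <<'E'
from ov import *; from mv import goto,report
goto([512.4,-55.2,160])
ims=[ctrl.capture('scene')[0].astype(float) for _ in range(4)]
a=np.mean(ims,0)[160:200,240:300]
A=np.clip((a-40)*2.6,0,255).astype(np.uint8)[:,:,::-1]
cv2.imwrite('pics/c14.png',cv2.resize(A,None,fx=13,fy=13,interpolation=cv2.INTER_CUBIC))
P=ctrl.sense()['eef_pos']; print('pred bottom px', (np.array(proj('scene',P-[0,0,30]))-[240,160]+.5)*13, 'pred pocket',[(np.array(proj('scene',pt(np.load('q.npy'),(0,y,40))))-[240,160]+.5)*13 for y in(-40,-88)])
E
```

```text
t 17.42 pos [512.3 -55.7 160.6] F [-0.13 -0.1  -0.56] grip 0.289 yawx deg -25.0 j [-0.336  0.358  1.629 -0.     1.153  0.101]
delta now tool axes mm [-0.1  0.6  0.5]
pred bottom px [200.54809147 357.7266584 ] pred pocket [array([436.68063338, 382.56705597]), array([204.34072837, 395.99343993])]
```

View pics/c14.png

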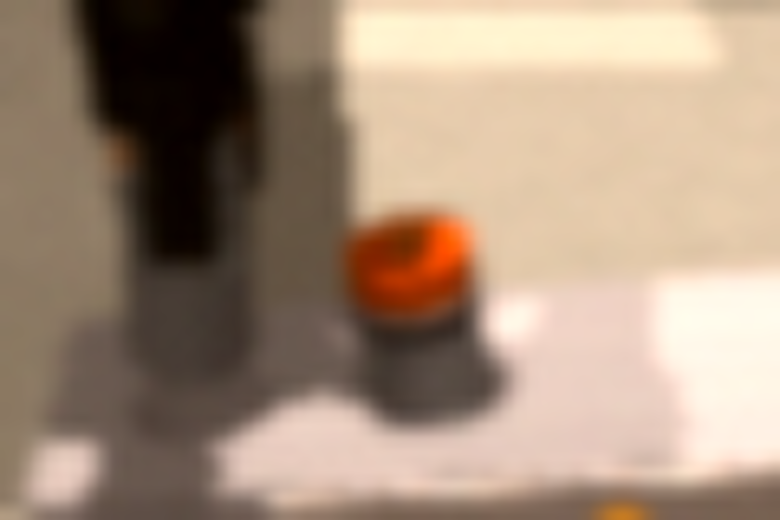

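```bash
python3 - <<'E'
from h import *; from mv import report
report()
a=np.mean([ctrl.capture('scene')[0].astype(float) for _ in range(4)],0).sum(2)/3
for v in(181,183,185,187,189,191,193): print(v,a[v,245:282].round().astype(int).tolist())
P=ctrl.sense()['eef_pos']
for z in(150,140,130): print(z,proj('scene',(P[0],P[1],z)))
p,d=snap('scene')
for v in(182,184,186): print([tuple(pix('scene',u,v,d[v,u]).round(1)) for u in(252,254,256)])
E
```

```text
t 17.62 pos [512.1 -55.5 160.2] F [-0.49  0.34 -0.55] grip 0.291 yawx deg -24.97 j [-0.336  0.358  1.63   0.     1.152  0.1  ]
181 [86, 86, 86, 84, 75, 66, 62, 61, 61, 61, 60, 61, 62, 62, 67, 72, 72, 72, 73, 72, 71, 66, 61, 62, 65, 68, 69, 68, 67, 65, 69, 88, 107, 116, 118, 118, 118]
183 [85, 85, 84, 82, 74, 67, 64, 63, 64, 63, 63, 62, 61, 61, 66, 71, 73, 74, 74, 74, 73, 70, 63, 60, 61, 62, 63, 65, 68, 69, 68, 81, 111, 127, 132, 133, 129]
185 [81, 78, 76, 75, 70, 65, 64, 64, 64, 64, 63, 62, 61, 61, 66, 72, 75, 75, 75, 77, 80, 80, 70, 59, 56, 57, 58, 58, 57, 58, 62, 80, 112, 131, 135, 131, 126]
187 [78, 76, 75, 74, 72, 67, 64, 64, 64, 64, 62, 62, 61, 62, 68, 73, 75, 76, 75, 76, 76, 76, 72, 65, 62, 62, 64, 66, 69, 69, 69, 71, 85, 104, 116, 122, 122]
189 [77, 76, 75, 75, 75, 73, 69, 66, 66, 66, 65, 65, 67, 68, 69, 71, 74, 76, 78, 82, 83, 78, 72, 66, 63, 64, 66, 69, 70, 70, 69, 68, 71, 85, 105, 118, 122]
191 [76, 76, 75, 75, 73, 69, 67, 68, 68, 69, 70, 70, 70, 71, 75, 84, 100, 109, 113, 117, 118, 114, 106, 89, 73, 67, 68, 70, 72, 74, 76, 81, 92, 107, 118, 122, 122]
193 [88, 86, 81, 77, 7
[... 192 characters left out ...]
np.float64(180.6251614788603))
140 (np.float64(254.8145935526358), np.float64(183.85081833486993))
130 (np.float64(254.97005808753664), np.float64(187.0474171420768))
[(np.float64(517.0), np.float64(-64.2), np.float64(150.8)), (np.float64(521.6), np.float64(-60.1), np.float64(152.5)), (np.float64(524.6), np.float64(-55.6), np.float64(153.3))]
[(np.float64(520.4), np.float64(-65.4), np.float64(146.9)), (np.float64(522.4), np.float64(-60.6), np.float64(146.9)), (np.float64(523.5), np.float64(-55.5), np.float64(146.4))]
[(np.float64(525.7), np.float64(-67.2), np.float64(144.3)), (np.float64(522.9), np.float64(-61.0), np.float64(141.2)), (np.float64(520.8), np.float64(-55.0), np.float64(138.5))]
```

```bash
python3 - <<'E'
from ov import *
q=np.load('q.npy')
for T,y,z,b in(((532.9,-11.5),-40,124.3,-.2),((512.1,-55.5),-88,119,-.8)):
    c=np.array(proj('scene',(*T,z)))+[b,0]; p=np.array(proj('scene',pt(q,(0,y,40)))); print(c,p,c-p)
e=np.array([.4214,.9069,0]);x=np.array([.9069,-.4214,0]); b=np.array([512,-55,119.])
print(np.subtract(proj('scene',b+e),proj('scene',b)),np.subtract(proj('scene',b+x),proj('scene',b)))
E
```

```text
[273.15332312 189.61829558] [273.09081795 188.92823507] [0.06250516 0.6900605 ]
[254.29444567 190.5744331 ] [255.21851757 189.96103384] [-0.9240719   0.61339925]
[0.37587639 0.01336497] [-0.04595915  0.20663488]
```

Emit:
drive_tool(
  gripper=[0.8, 0.8, 0.8, 0.8, 0.8, 0.8, 0.8, 0.8, 0.8, 0.8],
  offset=[
    [0, 0.002, 0.002],
    [0, 0.003, 0],
    [0, 0.003, 0],
    [0, 0.002, 0],
    [0, 0.002, 0],
    [0, 0.002, 0],
    [0, 0.001, 0],
    [0, 0, 0],
    [0, 0, 0],
    [0, 0, 0],
  ],
  turn=[0, 0, 0, 0, 0, 0, 0, 0, 0, 0],
)

```text
time_s: 18.7
eef_pos: [512.5, -53.4, 144.4]
ee_rot: [0.69, -0.69, 0.153, -0.152]
force: [-1.7, -0.8, -1.7]
grip_width: 0.291
```

```bash
python3 - <<'E'
from mv import *
report()
E
```

```text
t 18.7 pos [512.5 -53.4 144.4] F [-1.74 -0.82 -1.69] grip 0.291 yawx deg -24.94 j [-0.331  0.378  1.647  0.     1.117  0.104]
```

Emit:
drive_tool(
  gripper=[0.8, 0.8, 0.8, 0.8, 0.8, 0.8, 0.8],
  offset=[
    [-0.0005, 0.002, -0.0005],
    [0, 0.002, 0],
    [0, 0.002, 0],
    [0, 0.002, 0],
    [0, 0.002, 0],
    [0, 0, 0],
    [0, 0, 0],
  ],
  turn=[0, 0, 0, 0, 0, 0, 0],
)

```text
time_s: 19.28
eef_pos: [512.0, -53.7, 134.4]
ee_rot: [0.69, -0.69, 0.153, -0.153]
force: [-0.3, 0.7, -0.9]
grip_width: 0.289
```

```bash
python3 - <<'E'
from mv import *
report()
E
```

```text
t 19.28 pos [512.  -53.7 134.4] F [-0.3   0.75 -0.93] grip 0.289 yawx deg -24.94 j [-0.332  0.39   1.66   0.     1.093  0.103]
```

Going in cleanly. A little deeper, release and retreat.

Emit:
drive_tool(
  gripper=[0.8, 0.8, 0.8, 0.5, 0.3, 0.3, 0.3, 0.3],
  offset=[
    [0, 0.002, 0.0002],
    [0, 0.001, 0],
    [0, 0, 0],
    [0, 0, 0],
    [0, 0, 0],
    [0, 0, 0],
    [0, 0, 0],
    [0, 0, 0],
  ],
  turn=[0, 0, 0, 0, 0, 0, 0, 0],
)

```text
time_s: 19.95
eef_pos: [512.2, -53.6, 131.7]
ee_rot: [-0.69, 0.69, -0.153, 0.153]
force: [-0.4, -0.3, -0.5]
grip_width: 0.696
```

Emit:
drive_tool(
  gripper=[0.3, 0.3, 0.3, 0.3, 0.3, 1, 1, 1, 1, 1, 1, 1, 1, 1, 1],
  offset=[
    [0, -0.01, 0],
    [0, -0.02, 0],
    [0, -0.035, 0],
    [0, -0.035, 0],
    [0, -0.02, 0],
    [0, 0, 0.03],
    [0, 0, 0.035],
    [0, 0, 0.035],
    [0, 0, 0.035],
    [0, 0, 0.035],
    [0, 0, 0.01],
    [0, 0, 0],
    [0, 0, 0],
    [0, 0, 0],
    [0, 0, 0],
  ],
  turn=[0, 0, 0, 0, 0, 0, 0, 0, 0, 0, 0, 0, 0, 0, 0],
)

```text
time_s: 21.2
eef_pos: [587.8, 108.4, 252.0]
ee_rot: [-0.69, 0.69, -0.153, 0.153]
force: [0.6, -0.4, 0.1]
grip_width: -0.001
```

```bash
python3 - <<'E'
from ov import *; from mv import goto,report
q=np.load('q.npy')
pad=pt(q,(0,90,43)); ex=np.array([np.cos(q[2]),np.sin(q[2]),0]); print('pad fit',pad.round(1))
goto(pad+3.5*ex+[0,0,10])
snap('scene','s8.png')
a=cv2.imread('pics/s8.png')
A=cv2.convertScaleAbs(cv2.resize(a[145:225,235:335],None,fx=8,fy=8,interpolation=cv2.INTER_CUBIC),alpha=1.7)
for y in(-40,-88):
  for z,col in((40,(0,255,0)),(64,(0,255,255)),(73,(0,255,255))):
    P=circ('scene',lambda t:pt(q,(13*np.cos(t),y+13*np.sin(t),z))); cv2.polylines(A,[np.int32(((P-[235,145]+.5)*8-.5)*8)],True,col,1,cv2.LINE_AA,3)
cv2.imwrite('pics/c15.png',A)
E
```

```text
pad fit [583.9 105.8 141.7]
t 21.2 pos [587.8 108.4 252. ] F [ 0.63 -0.38  0.12] grip -0.001 yawx deg -25.03 j [-0.013  0.464  1.228 -0.     1.45   0.424]
delta now tool axes mm [  1.  100.3  -4. ]
```

View pics/c15.png

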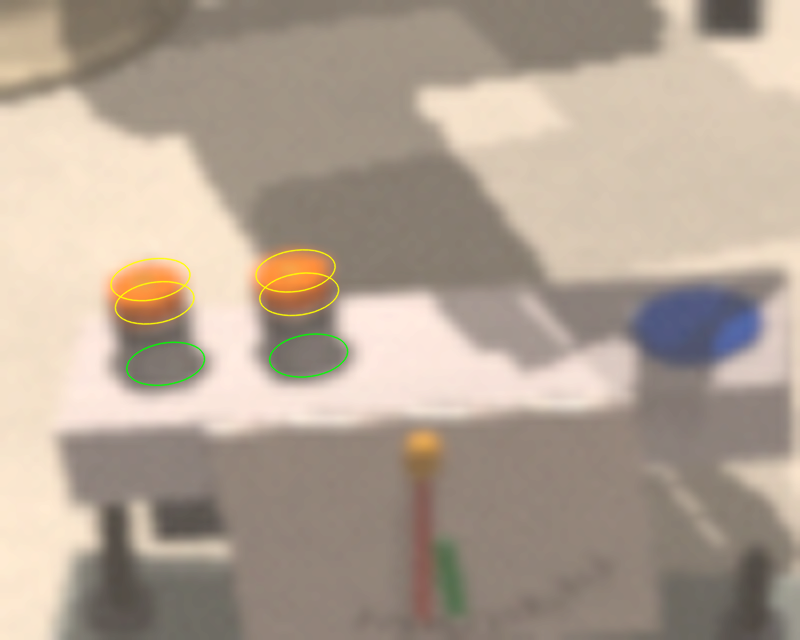

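```bash
cat > dial.py <<'E'
from fit import *
def measure(n=4,q0=None,save=None):
    a=np.mean([ctrl.capture('scene')[0].astype(float) for _ in range(n)],0)
    if save: cv2.imwrite('pics/'+save,np.uint8(np.clip(cv2.resize(a[185:235,260:320]*1.7,None,fx=12,fy=12,interpolation=cv2.INTER_CUBIC),0,255))[:,:,::-1])
    u0,v0=265,192; s=a[v0:240,u0:315]; r,g,b=s[...,0],s[...,1],s[...,2]
    brass=np.clip(np.minimum(r,g)-b-22,0,None)*(r>1.15*g); brass[brass<12]=0
    G=np.clip(g-(r+b)/2-4,0,None); 
    Rr=np.clip(r-1.0*g-18,0,None)*(np.abs(g-b)<18)
    vv,uu=np.mgrid[v0:240,u0:315]
    P=ctrl.camera_params('scene'); o=w('scene',[0,0,0])
    q=np.load('q.npy') if q0 is None else q0
    psi=q[2]; ex=np.array([np.cos(psi),np.sin(psi),0]); ey=np.array([-ex[1],ex[0],0]); S=np.array([q[0],q[1],89])+39*ex
    def w2(u,v):
        d=pix('scene',u,v,1000)-o; X=o+d*((S-o)@ex)/(d@ex); return np.array([(X-S)@ey,X[2]-89])
    out={}
    for k,m in(('brass',brass),('green',G),('red',Rr)):
        lab=m.sum()
        if lab<20: out[k]=None; continue
        mm=(m>0)
        cu,cv_=(m*uu).sum()/lab,(m*vv).sum()/lab
        yz=np.array([w2(x,y) for x,y in zip(uu[mm],vv[mm])]); W=m[mm]; c=(yz*W[:,None]).sum(0)/W.sum()
        C=((yz-c)*W[:,None]).T@(yz-c)/W.sum(); ev,E=np.linalg.eigh(C); d=E[:,1]; d=d*np.sign(-d[1])
        out[k]=(np.round((cu,cv_),2),c.round(2),round(float(np.arctan2(d[0],-d[1])),3),int(mm.sum()),np.sqrt(ev).round(1))
    return out
E
python3 - <<'E'
from dial import *
o=measure(4,save='d1.png')
for k,v in o.items(): print(k,v)
E
```

```text
brass (array([287.26, 199.67]), array([-3.95, 29.24]), -1.099, 5, array([1.4, 1.9]))
green (array([290.81, 216.6 ]), array([  5.33, -24.82]), 0.152, 37, array([ 1.9, 10.8]))
red (array([287.29, 214.36]), array([ -3.99, -17.94]), 0.006, 32, array([ 1.2, 14.8]))
```

View pics/d1.png

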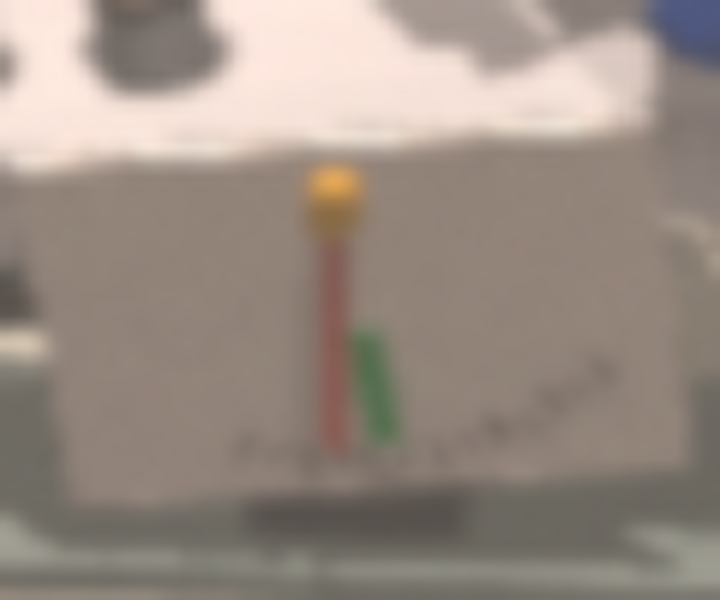

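Emit:
drive_tool(
  gripper=[1, 1, 1, 1, 1, 1, 1],
  offset=[
    [0.0007, 0.02, -0.005],
    [0, 0.03, 0],
    [0, 0.03, 0],
    [0, 0.018, 0],
    [0, 0, 0],
    [0, 0, 0],
    [0, 0, 0],
  ],
  turn=[0, 0, 0, 0, 0, 0, 0],
)

```text
time_s: 22.03
eef_pos: [587.3, 104.8, 155.3]
ee_rot: [0.691, -0.69, 0.152, -0.154]
force: [-0.4, 0.3, 0.5]
grip_width: -0.0
```

Emit:
drive_tool(
  gripper=[1, 1, 1, 1, 1, 1, 1, 1, 1],
  offset=[
    [0, 0.002, 0],
    [0, 0.002, 0],
    [0, 0.002, 0],
    [0, 0.002, 0],
    [0, 0.002, 0.001],
    [0, 0.002, 0.001],
    [0, 0, 0],
    [0, 0, 0],
    [0, 0, 0],
  ],
  turn=[0, 0, 0, 0, 0, 0, 0, 0, 0],
)

```text
time_s: 22.78
eef_pos: [587.5, 106.6, 141.8]
ee_rot: [-0.69, 0.69, -0.153, 0.153]
force: [0.4, -2.1, 1.2]
grip_width: 0.0
```

```bash
python3 - <<'E'
from dial import *; from mv import report
report()
o=measure(2,save='d2.png')
for k,v in o.items(): print(k,v)
snap('scene','s9.png'); a=cv2.imread('pics/s9.png')
cv2.imwrite('pics/c16.png',cv2.convertScaleAbs(cv2.resize(a[140:240,235:345],None,fx=6,fy=6,interpolation=cv2.INTER_CUBIC),alpha=1.7))
E
```

```text
t 22.78 pos [587.5 106.6 141.8] F [ 0.44 -2.11  1.18] grip 0.0 yawx deg -24.94 j [-0.016  0.548  1.39  -0.     1.204  0.419]
brass (array([287.71, 199.97]), array([-2.79, 28.33]), -0.083, 7, array([1.8, 2.2]))
green (array([290.67, 216.83]), array([  4.98, -25.6 ]), 0.132, 35, array([ 1.8, 10. ]))
red (array([287.63, 214.34]), array([ -3.09, -17.82]), -0.012, 29, array([ 1.3, 14. ]))
```

View pics/c16.png

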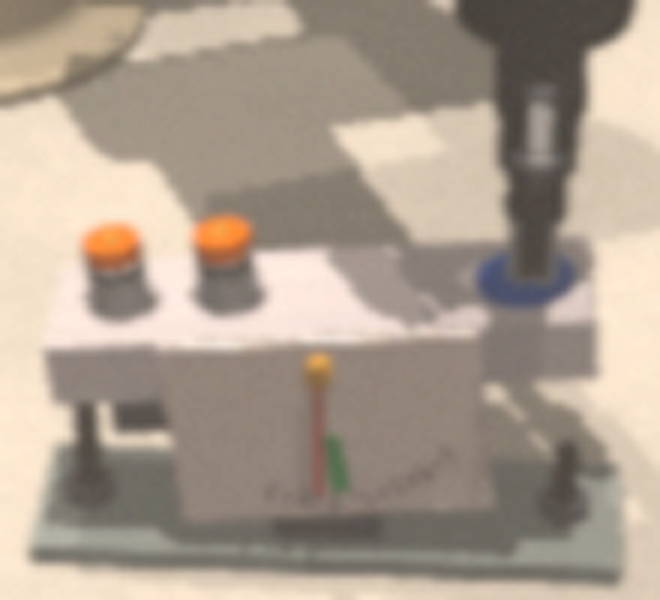

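Emit:
drive_tool(
  gripper=[1, 1, 1, 1, 1, 1, 1, 1, 1, 1],
  offset=[
    [0, 0.0015, 0.0007],
    [0, 0.0015, 0.0007],
    [0, 0.0015, 0.0007],
    [0, 0.0015, 0.0007],
    [0, 0.0015, 0.0007],
    [0, 0.001, 0.0005],
    [0, 0, 0],
    [0, 0, 0],
    [0, 0, 0],
    [0, 0, 0],
  ],
  turn=[0, 0, 0, 0, 0, 0, 0, 0, 0, 0],
)

```text
time_s: 23.77
eef_pos: [589.1, 110.4, 133.2]
ee_rot: [0.691, -0.69, 0.153, -0.153]
force: [0.4, 1.6, 2.8]
grip_width: 0.001
```

```bash
python3 - <<'E'
from dial import *; from mv import report
report()
o=measure(4,save='d3.png')
for k,v in o.items(): print(k,v)
E
```

```text
t 23.77 pos [589.1 110.4 133.2] F [0.4  1.61 2.79] grip 0.001 yawx deg -24.94 j [-0.01   0.561  1.391  0.     1.189  0.425]
brass (array([288.76, 199.82]), array([-0.06, 28.93]), 0.559, 6, array([1.6, 2.1]))
green (array([290.35, 217.05]), array([  4.12, -26.4 ]), 0.075, 19, array([ 1.3, 13.6]))
red (array([288.35, 213.48]), array([ -1.21, -14.95]), -0.063, 21, array([ 0.8, 16. ]))
```

View pics/d3.png

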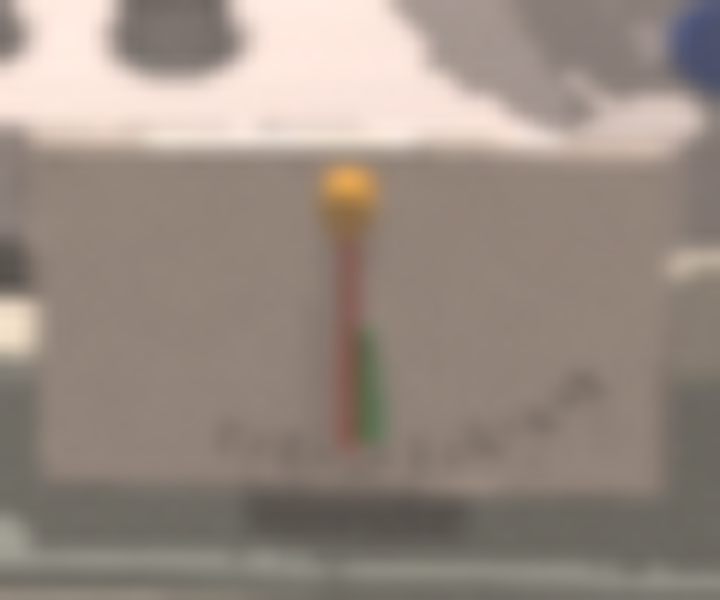

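Emit:
drive_tool(
  gripper=[1, 1, 1, 1, 1, 1, 1, 1, 1, 1],
  offset=[
    [0, 0.001, 0.0005],
    [0, 0.001, 0.0005],
    [0, 0.001, 0.0005],
    [0, 0.0005, 0.0002],
    [0, 0, 0],
    [0, 0, 0],
    [0, 0, 0],
    [0, 0, 0],
    [0, 0, 0],
    [0, 0, 0],
  ],
  turn=[0, 0, 0, 0, 0, 0, 0, 0, 0, 0],
)

```text
time_s: 24.8
eef_pos: [589.9, 111.9, 129.6]
ee_rot: [0.69, -0.69, 0.153, -0.153]
force: [1.0, 1.2, 3.9]
grip_width: -0.002
```

```bash
python3 - <<'E'
from dial import *; from mv import report
report()
o=measure(8,save='d4.png')
for k,v in o.items(): print(k,v)
a=np.mean([ctrl.capture('scene')[0].astype(float) for _ in range(4)],0)
for v in(210,212,214,216,218,220): print(v,'G',(a[v,280:300,1]-a[v,280:300,[0,2]].mean(0)).round().astype(int).tolist(),'R',(a[v,280:300,0]-a[v,280:300,1]).round().astype(int).tolist())
E
```

```text
t 24.8 pos [589.9 111.9 129.6] F [1.   1.17 3.87] grip -0.002 yawx deg -24.94 j [-0.008  0.567  1.392  0.     1.183  0.428]
brass (array([288.99, 199.97]), array([ 0.53, 28.49]), -0.263, 5, array([1.7, 1.8]))
green None
red (array([288.92, 209.16]), array([ 0.33, -0.84]), 0.001, 23, array([ 0.8, 14. ]))
210 G [-1, -1, -1, -1, -1, -1, -1, -3, -7, -10, -5, -2, -2, -1, -1, -1, -1, -1, -1, -1] R [8, 8, 8, 8, 8, 8, 8, 11, 18, 24, 16, 10, 9, 8, 8, 8, 8, 8, 8, 9]
212 G [-1, -1, -1, -1, -1, -1, -1, -3, -6, -6, 0, 2, -1, -1, -1, -1, -1, -1, -1, -1] R [8, 8, 8, 8, 8, 8, 8, 10, 17, 19, 9, 5, 8, 8, 9, 8, 8, 8, 8, 8]
214 G [-1, -2, -2, -1, -1, -1, -2, -2, -5, -4, 4, 4, 0, -1, -1, -1, -1, -1, -1, -1] R [8, 9, 9, 8, 8, 8, 8, 9, 15, 16, 4, 3, 7, 9, 8, 8, 8, 8, 8, 8]
216 G [-1, -1, -1, -1, -2, -1, -2, -2, -5, -5, 3, 4, 0, -1, -1, -1, -1, -1, -1, -2] R [8, 8, 8, 8, 8, 8, 8, 9, 16, 18, 6, 2, 7, 8, 8, 8, 8, 8, 9, 9]
218 G [-2, -1, -1, -2, -1, -1, -1, -2, -7, -6, 3, 3, 0, -2, -1, -1, -1, -1, -1, -2] R [9, 8, 8, 9, 8, 8, 8, 10, 19, 20, 6, 3, 7, 9, 9, 8, 8, 8, 8, 8]
220 G [-1, -1, -1, -1, -1, -1, -1, -2, -8, -7, 3, 3, -1, -1, -2, -2, -1, -1, -1, -1] R [8, 8, 8, 8, 8, 8, 8, 10, 20, 22, 6, 3, 8, 8, 8, 8, 8, 8, 8, 8]
```

View pics/d4.png

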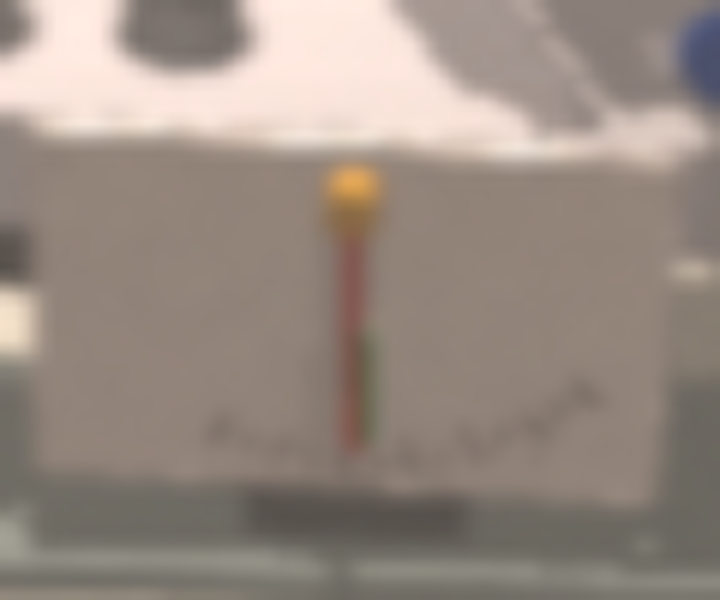

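Emit:
drive_tool(
  gripper=[1, 1, 1, 1, 1, 1, 1, 1, 1, 1, 1, 1],
  offset=[
    [0, 0.0008, 0.0004],
    [0, 0.0007, 0.0003],
    [0, 0, 0],
    [0, 0, 0],
    [0, 0, 0],
    [0, 0, 0],
    [0, 0, 0],
    [0, 0, 0],
    [0, 0, 0],
    [0, 0, 0],
    [0, 0, 0],
    [0, 0, 0],
  ],
  turn=[0, 0, 0, 0, 0, 0, 0, 0, 0, 0, 0, 0],
)

```text
time_s: 26.4
eef_pos: [590.1, 112.5, 128.1]
ee_rot: [0.69, -0.69, 0.153, -0.153]
force: [0.4, 1.8, 3.1]
grip_width: -0.001
```

```bash
python3 - <<'E'
from dial import *; from mv import report
report()
o=measure(8,save='d5.png')
for k,v in o.items(): print(k,v)
a=np.mean([ctrl.capture('scene')[0].astype(float) for _ in range(4)],0)
for v in(210,214,216,218,220): print(v,'G',(a[v,280:300,1]-a[v,280:300,[0,2]].mean(0)).round().astype(int).tolist(),'R',(a[v,280:300,0]-a[v,280:300,1]).round().astype(int).tolist())
E
```

```text
t 26.4 pos [590.1 112.5 128.1] F [0.36 1.79 3.09] grip -0.001 yawx deg -24.94 j [-0.006  0.57   1.392  0.     1.18   0.429]
brass (array([289.02, 199.97]), array([ 0.6 , 28.51]), -0.294, 5, array([1.7, 1.8]))
green None
red (array([289.  , 208.32]), array([0.54, 1.95]), -0.0, 8, array([0. , 6.3]))
210 G [-1, -1, -1, -1, -1, -1, -1, -2, -6, -9, -5, -2, -1, -1, -2, -1, -1, -1, -1, -1] R [8, 8, 8, 8, 8, 8, 8, 10, 17, 22, 16, 10, 8, 8, 8, 9, 8, 8, 9, 8]
214 G [-2, -1, -1, -1, -1, -1, -1, -1, -2, -4, 2, 3, 0, -1, -1, -2, -1, -1, -1, -1] R [9, 8, 8, 8, 8, 8, 8, 8, 12, 16, 6, 4, 6, 8, 8, 8, 8, 8, 8, 8]
216 G [-2, -1, -2, -2, -2, -1, -1, -1, -2, -4, 2, 3, 0, -2, -1, -1, -2, -1, -1, -1] R [9, 8, 9, 9, 8, 8, 8, 8, 12, 17, 8, 4, 7, 8, 8, 8, 9, 8, 9, 8]
218 G [-1, -2, -2, -2, -2, -1, -1, -1, -2, -4, 2, 3, -1, -1, -1, -1, -1, -1, -2, -1] R [8, 9, 9, 9, 8, 8, 8, 8, 11, 16, 7, 4, 7, 8, 8, 8, 8, 8, 9, 8]
220 G [-1, -1, -2, -1, -2, -2, -1, -1, -3, -4, 2, 3, 0, -2, -1, -1, -2, -1, -1, -2] R [8, 8, 9, 8, 9, 8, 8, 8, 12, 16, 7, 4, 7, 8, 8, 8, 9, 9, 8, 9]
```

View pics/d5.png

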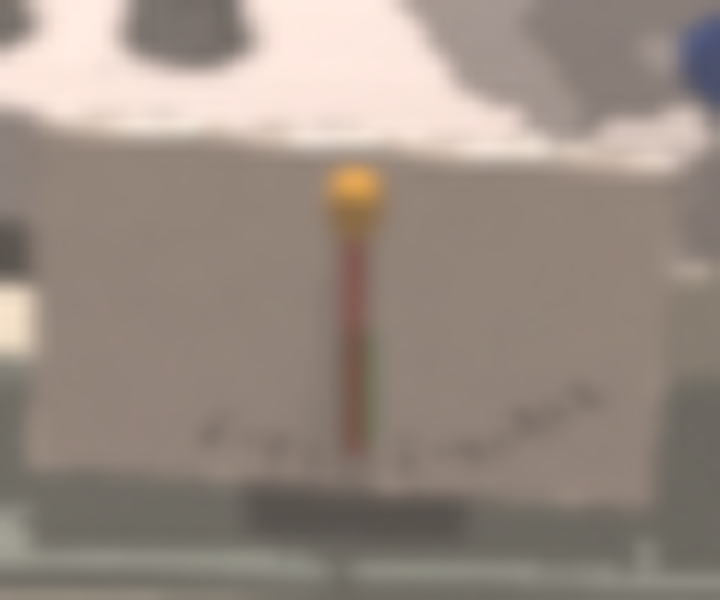

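```bash
cat > prof.py <<'E'
from h import *
from scipy.special import erf
from scipy.optimize import least_squares
def box(u,c,wd,s): return .5*(erf((u-c+wd/2)/(s*1.414))-erf((u-c-wd/2)/(s*1.414)))
u=np.arange(279,302).astype(float)
def model(p,m,wp,s,Cr,Cg,bg):
    lo,hi=m-1.45,m+1.45   # bar 7.5mm*.387px
    # fine sampling for occlusion
    f=np.arange(u[0]-3,u[-1]+3,.05); ptr=(abs(f-p)<wp/2); bar=(f>lo)&(f<hi)&~ptr
    k=np.exp(-.5*(np.arange(-80,81)*.05/s)**2); k/=k.sum()
    P=np.convolve(ptr,k,'same');B=np.convolve(bar,k,'same'); i=np.round((u-f[0])/.05).astype(int)
    return bg+np.outer(P[i],Cr)+np.outer(B[i],Cg)
def ref():
    a=cv2.imread('pics/s8.png')[:,:,::-1].astype(float)
    rows=range(214,220)
    def res(x):
        r=[]
        for j,v in enumerate(rows):
            r.append((model(x[8+2*j],x[9+2*j],x[0],x[1],x[2:5],x[5:8],np.median(a[v,276:284],0))-a[v,279:302]).ravel())
        return np.concatenate(r)
    x0=[1.6,.8,20,-40,-40,-50,0,-40]
    for v in rows: x0+= [287.3,290.6+(v-216)*.15]
    return least_squares(res,x0,diff_step=1e-3).x
def frac(a,x,rows=range(213,221)):
    out=[]
    for v in rows:
        bg=np.median(np.vstack([a[v,279:285],a[v,294:300]]),0); best=None
        for m0 in(-1.,0,1.,2.):
            r=least_squares(lambda y:(model(y[0],y[1],x[0],x[1],x[2:5],x[5:8],bg)-a[v,279:302]).ravel(),[289.,289+m0],diff_step=2e-4)
            if best is None or r.cost<best.cost: best=r
        out.append((v,*best.x,best.x[1]-best.x[0],best.cost))
    return np.array(out)
E
python3 - <<'E'
from prof import *
x=ref(); np.save('ref.npy',x); print(x.round(2))
a=np.mean([ctrl.capture('scene')[0].astype(float) for _ in range(6)],0); np.save('a5.npy',a)
o=frac(a,x); print(o.round(2)); r=(o[:,0]-200.5)*2.6/.83*1.0
print('angle per row',(o[:,3]/.387/((o[:,0]-200.5)/.315)).round(3))
E
```

```text
[  1.62   1.14 -10.34 -42.93 -39.36 -41.4  -15.25 -30.02 287.08 290.15
 287.12 290.32 287.14 290.56 287.18 290.77 287.11 290.92 287.06 291.22]
[[2.1300e+02 2.8892e+02 2.8902e+02 1.0000e-01 4.0660e+01]
 [2.1400e+02 2.8892e+02 2.8909e+02 1.7000e-01 3.5260e+01]
 [2.1500e+02 2.8892e+02 2.8907e+02 1.6000e-01 3.4610e+01]
 [2.1600e+02 2.8892e+02 2.8906e+02 1.3000e-01 3.9610e+01]
 [2.1700e+02 2.8893e+02 2.8907e+02 1.4000e-01 4.4880e+01]
 [2.1800e+02 2.8894e+02 2.8908e+02 1.4000e-01 5.7450e+01]
 [2.1900e+02 2.8891e+02 2.8903e+02 1.2000e-01 6.8270e+01]
 [2.2000e+02 2.8893e+02 2.8903e+02 1.1000e-01 9.8090e+01]]
angle per row [0.007 0.01  0.009 0.007 0.007 0.007 0.005 0.004]
```

```bash
python3 - <<'E'
from prof import *
a=np.load('a5.npy'); b=cv2.imread('pics/s8.png')[:,:,::-1].astype(float)
def ch(a): return np.stack([a[...,1]-(a[...,0]+a[...,2])/2,a[...,0]-a[...,1]],-1)
A=ch(a);B=ch(b)
def res(x,full=False):
    wp,s=x[:2];Cr=x[2:4];Cg=x[4:6];r=[]
    for v in range(213,220):
        k=v-216
        for I,p,m in((B,x[6]+k*x[11],x[7]+k*x[8]),(A,x[9]+k*x[11],x[10]+k*x[12])):
            bg=np.median(np.vstack([I[v,279:284],I[v,295:301]]),0); r.append((model(p,m,wp,s,Cr,Cg,bg)-I[v,279:302]).ravel())
    return np.concatenate(r)
r=least_squares(res,[1.6,1,-10,20,25,-25,287.1,290.6,.2,288.9,289.1,0,0],diff_step=3e-4)
print(r.x.round(3),r.cost)
for m in(289.1,289.3,289.5,289.7,289.9):
    rr=least_squares(lambda y:res(np.r_[y[:10],m,y[10:]]),np.delete(r.x,10),diff_step=3e-4); print(m,rr.cost.round(1),rr.x[9].round(2))
print(A[210:220,284:295,0].mean(0).round(1),B[213:220,284:297,0].mean(0).round(1))
E
```

```text
[ 1.59800e+00  8.66000e-01 -1.38660e+01  2.54320e+01  1.84910e+01
 -2.36780e+01  2.87386e+02  2.90659e+02  2.00000e-01  2.88984e+02
  2.89194e+02 -0.00000e+00 -0.00000e+00] 138.6016916601427
289.1 133.2 288.95
289.3 137.0 289.05
289.5 177.1 289.16
289.7 247.9 289.32
289.9 348.3 289.45
[-1.2 -1.2 -1.2 -1.4 -3.6 -5.9 -0.6  1.4 -0.4 -1.3 -1.3] [-1.1 -1.1 -5.4 -9.8 -6.8  4.  13.  14.6  8.6  1.9 -0.4 -0.9 -0.9]
```

Emit:
drive_tool(
  gripper=[1, 1, 1, 1, 1, 1, 1, 1, 1, 1, 1, 1, 1, 1, 1, 1],
  offset=[
    [0, 0.0008, 0.0003],
    [0, 0, 0],
    [0, 0, 0],
    [0, 0, 0],
    [0, 0, 0],
    [0, 0, 0],
    [0, 0, 0],
    [0, 0, 0],
    [0, 0, 0],
    [0, 0, 0],
    [0, 0, 0],
    [0, 0, 0],
    [0, 0, 0],
    [0, 0, 0],
    [0, 0, 0],
    [0, 0, 0],
  ],
  turn=[0, 0, 0, 0, 0, 0, 0, 0, 0, 0, 0, 0, 0, 0, 0, 0],
)

```text
time_s: 28.63
eef_pos: [590.3, 112.8, 127.3]
ee_rot: [0.69, -0.69, 0.153, -0.153]
force: [1.6, 2.3, 3.8]
grip_width: 0.004
```

```bash
python3 - <<'E'
from prof import *; from mv import report
report()
a=np.mean([ctrl.capture('scene')[0].astype(float) for _ in range(6)],0)
o=frac(a,np.load('ref.npy')); print(o[:,1:].mean(0).round(3))
A=a[...,1]-(a[...,0]+a[...,2])/2; print(A[213:220,284:295].mean(0).round(1),(a[...,0]-a[...,1])[213:220,284:295].mean(0).round(1))
cv2.imwrite('pics/d6.png',np.uint8(np.clip(cv2.resize(a[150:240,235:345]*1.7,None,fx=7,fy=6.6,interpolation=cv2.INTER_CUBIC),0,255))[:,:,::-1])
for q in('pointer_tip','mark_tip','notch'):
  for r in ctrl.pinpoint('scene',q)[:1]: print(q,r['score'],w('scene',r['centre']).round(1))
E
```

```text
t 28.63 pos [590.3 112.8 127.3] F [1.64 2.32 3.84] grip 0.004 yawx deg -24.94 j [-0.006  0.571  1.392  0.     1.178  0.429]
[ 2.88939e+02  2.88878e+02 -6.10000e-02  4.17730e+01]
[-1.4 -1.2 -0.6  1.1 -0.8 -5.   0.7  2.3 -0.3 -1.3 -1.4] [ 8.5  8.3  7.2  5.2  9.7 18.5  9.5  4.5  7.3  8.4  8.7]
pointer_tip 0.4 [586.9 114.  123.8]
mark_tip 0.62 [470.2 350.7  -2.3]
notch 0.62 [553.6  30.9  88.6]
```

View pics/d6.png

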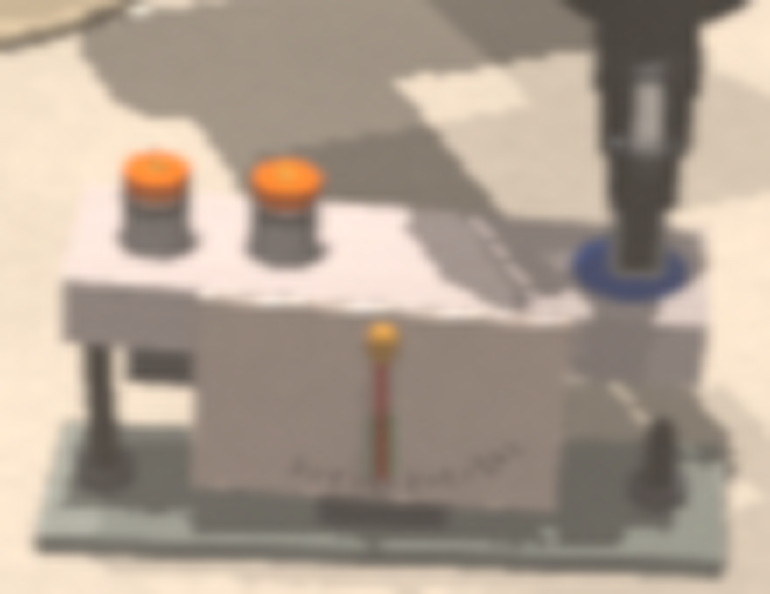

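```bash
python3 - <<'E'
from rig import ctrl
print(ctrl.finish_job())
E
```

```text
the job is handed in; nothing more can be done
None
```

Both orange-capped capsules are in the cradle, one in each pocket and cap up. I rocked the cradle by pressing the blue pad with the shut fingers and handed the job in holding it there, at about 28.6 s plus a few camera calls.

**Capsules:** After I let go, both caps lined up in the picture with where the model puts a capsule standing on the pocket floor.

**Pointer:** The last pictures, taken over a second after the final move, show green on both sides of the red pointer. The line fit puts the pointer within about 0.003 rad of the mark's middle.

**Hold:** The vertical push was about 3.8 N on the pad, and the cradle looked seated on its stud. I found its position only from the pictures.

**Disagreements:**
- In the final picture the trained network placed `mark_tip` and `pointer_tip` well off the dial. I ignored both and relied on the colour fit.
- The cameras and the arm differed by about 3 mm sideways, so I corrected the aim before each insertion.
- I did not look at the bystanders again with the top camera at the end. None of the moves I made were meant to touch them.

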